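Swap the bottom sample box of a stack

ROBOT

A 6-joint arm with a two-finger parallel gripper is mounted at the origin on the work surface; the furniture and walls round the work are solid. World frame = base frame: x ahead of the robot, y to its left, z up, the work surface at z = 0. Lengths are in m, angles in degrees, forces in N, time in s.
With the tool pointing down it reaches from about 0.25 to 0.725 m from the base axis. Payload 9.7 kg.
Tool frame: the origin (TCP) lies midway between the tips of the shut fingers; the grasp point (between the pads) lies 19 mm behind it; x points along the fingers, y is the direction in which the jaws open and shut, and the axes are right-handed (so a half turn about x gives the same grasp; the last joint's range is limited). The gripper opens to 85 mm and grips with 20 to 120 N. Pads are 22 mm wide; open, the fingers measure 114 mm over their backs; the gripper's body (76 mm by 85 mm) begins 54 mm behind the grasp point. The pads swing forward as they close: fully open they stand 13 mm farther back than shut.
Start: joints at [66.406, 4.979, 10.078, 95.1, 0, 90], TCP at [0.22, 0.504, 0.197] pointing down, gripper open.
Joint ranges: [-179.16, 179.16], [-48.56, 103.87], [-65.8, 70.77], [-126.05, 130.52], [-82.76, 87.17], [-180, 180]. Speed limits (degrees/s): [127.2, 127.2, 147.25, 180, 180, 180].

INTERFACE

Orientations are given as [roll, pitch, yaw] about the fixed x, y, z axes, in that order (R = Rz(yaw) Ry(pitch) Rx(roll)).
In Python, from workcell import bot, cams gives the robot as it stands.
- The arm moves only by the tool apply_moves, never from a script. Its argument "commands" is a list of rows, each a list of 5 numbers: the shift along the tool's x, y, z in m, then the turn about the tool's x in rad, then the opening, from -1 (shut) to 1 (fully open). In form: [[tx, ty, tz, roll, hand], ...]. A call has 1 to 12 rows; each row is the pose to reach, as a shift and turn from the pose measured when the call began, along the tool's axes at that moment; what a row does not reach only later rows make up. A row lasts 1/10 s, in which the tool goes at most 50 mm and 8.59 degrees, less where a joint would pass 70% of its speed; a pose out of reach is approached as far as the arm can. A call with a gripper value outside its range is refused whole. The fingers move at their own pace and stop on an object; "newtons" is the grip in N (left out, the last holds). Time passes only in rows, so rows that repeat a pose let the fingers close. It gives the time, the measured TCP pose, the force and the opening at its end, in the units of the state.
- bot.get_obs(): the state, without advancing time (a new reading comes with each control period).
- cams.camera(name): name is "scene" or "top"; returns a dict with "frame" (480x640x3 uint8, blue, green, red), "depth" (480x640 float32, m along the optical axis (not along the pixel's ray), 0 where there is no reading), "camera_matrix" (3x3 intrinsics, pixels), "R" (3x3) and "t" (3): a world point X has camera coordinates R X + t. Camera axes: x right, y down, z forward; pixel columns grow to the right and rows downward; lengths in m; the calibration is good to about 2 mm. A picture is of the moment at which its call begins.
- bot.job_done(): hands the job in, once; it reports no verdict.
Trained networks look in the newest picture that a camera, given by its name, has taken for a name from the list of things; names that differ only in an ending like _2 or _b are one class to them, and where a whole thing is asked for, a point or a joint stands for the part that bears it (a point fixed in the world has none). Each returns a list of dicts, best first, with "confidence" (0 to 1); they miss things now and then, are a little off and sometimes report something else, mostly with a low value. They report only what shows in the picture. A call takes as long as a camera call.
- cams.spot_in(name, camera): "rect" ([left, top, right, bottom] in pixels, round what is visible of it).
The state is a dict: "time": time; "q": joint angles; "qd": joint speeds; "joint_efforts": joint torques, N m; "ee_pos": TCP position; "tcp_rot": TCP orientation; "wrist_force": force on the tool from outside, world axes, zero at the start; "torque": the same for the moment, N m; "opening": finger opening in m.
Only numpy, scipy, OpenCV 4.12 (cv2) and the standard library are available. Lean on these libraries where they do the work, as an engineer would, in place of code of your own. Each camera call takes 0.05 s, during which the arm holds its last target. There are 200 camera calls.

TASK

The green sample box at the bottom of the stack has to be weighed and the yellow box takes its place: first stand the roll of film on the round cork mat and set the blue box on the black rubber mat. Then put the green box on the pan of the scale, after that the yellow box on the grey base plate, and only then rebuild the stack: the blue box on the yellow one, and last the roll upright on the blue box. Set every thing down in the middle of what it rests on, the boxes squarely along its long side, and do not shift the blue-lidded jar that stands by.

Things in the scene. Friction and masses are not known exactly. Their poses are not given: they have to be found in the camera images.
- film_roll: roll of clear sealing film with a brown core, standing upright on top of the stack, 58 mm diameter, 50 mm high; origin at the centre of its underside, z up; grip across its diameter
- blue_box: small closed sample box, white with a blue lid, 96 x 50 x 34 mm (x long, y wide, z high), second in the stack; flat top; origin at the centre of its underside; grip across the 50 mm width (its y)
- green_box: closed sample box, white with a green lid, 140 x 50 x 34 mm (x long, y wide, z high), at the bottom of the stack, its lid showing at both ends; flat top; origin at the centre of its underside; grip across the 50 mm width (its y)
- yellow_box: closed sample box, white with a yellow lid, 140 x 50 x 34 mm (x long, y wide, z high), standing alone on the table; flat top; origin at the centre of its underside; grip across the 50 mm width (its y)
- base_plate: grey plate with black corner marks under the stack, fixed, 165 x 76 x 6 mm (x long); origin at the centre of its underside, flat top 6 mm above it
- scale: compact white bench scale with a steel pan, fixed; 180 mm long in x, 80 mm wide; pan 124 x 76 mm, its flat top 34 mm above the table; origin on the table under the middle of the pan; the display and keys are at the -x end, lower than the pan; a box lies along x and may overhang the pan's ends
- cork_mat: round cork mat, fixed, 92 mm diameter, 5 mm thick; origin at the centre of its underside
- rubber_mat: black rubber mat, fixed, 130 x 75 x 4 mm (x long); origin at the centre of its underside
- blue_jar: bystander: jar with a blue lid and a brown sample, 69 mm diameter, 88 mm high, loose on the table at the right, beyond a flow cabinet over 1 m tall that stands beside the robot (more than 0.17 m to its right, up to 0.34 m ahead of it: keep the arm clear of it); origin at the centre of its underside; leave it alone
- focus_stand: bystander: grey focusing stand of a microscope, fixed, always in the same place: a 140 x 110 x 12 mm foot, with an upright column at its far end that reaches 280 mm above the table, 50 mm from the origin along its x; it stands between the robot and the left end of the work, so go over or round it with the gripper; origin at the centre of its foot on the table

How it is judged:
By the outcome, as a careful person would: the job done as asked, in the order asked, and still so for the second after the job is handed in, with the robot touching nothing.
It also fails if it takes over 125 s, if anything falls off the work surface, if the arm or the gripper's body presses on something with over 40 N, if the wrist force passes 120 N, or if a joint passes its speed limit or range.

## Working session

There is one attempt and no reset: what is moved stays moved. The work goes in short steps, Python scripts to look and compute and a tool call to move; the robot and the scene stay as the last step left them, time stands still between calls to the robot, and variables do not carry over. Pictures are saved under pics/ and viewed, about 12 in all and at most 16, crops included, and the job is handed in when it is done.

Besides the shell and the picture viewer there is one more tool, called after "Emit:" as name(argument=value, ...) on one line, values as JSON. apply_moves: Moves the arm, as the interface text tells. Its arguments: {"type":"object","properties":{"commands":{"type":"array"},"newtons":{"type":"number"}},"required":["commands"]}

```bash
ls; mkdir -p pics; cat > h.py <<'E'
import numpy as np, cv2
from workcell import bot, cams
def shot(n,f=None):
    c=cams.camera(n)
    if f: cv2.imwrite(f'pics/{f}.png',c['frame'])
    return c
def cloud(c):
    K=c['camera_matrix'];d=c['depth'];v,u=np.mgrid[:480,:640]
    P=np.stack([(u-K[0,2])/K[0,0]*d,(v-K[1,2])/K[1,1]*d,d],-1)
    W=(P-c['t'])@c['R']; W[d==0]=np.nan
    return W
E
python3 - <<'E'
from h import *
o=bot.get_obs();print({k:np.round(v,3) for k,v in o.items()})
for n in ['scene','top']:
    c=shot(n,n+'0');W=cloud(c);print(n,'cam pos',-c['R'].T@c['t'])
    for k in 'film_roll blue_box green_box yellow_box base_plate scale cork_mat rubber_mat blue_jar focus_stand'.split():
        for r in cams.spot_in(k,n)[:2]:
            a=r['rect'];u,v=int((a[0]+a[2])/2),int((a[1]+a[3])/2)
            print(k,np.round(a),round(r['confidence'],2),np.round(W[v,u],3))
E
```

```text
pics
{'time': np.float64(0.0), 'q': array([66.405,  5.011, 10.034, 95.099,  0.   , 90.001]), 'qd': array([-0.116,  0.103, -0.079, -0.053,  0.03 , -0.03 ]), 'joint_efforts': array([ 1.0000e-03, -5.2039e+01,  4.6480e+01,  1.6000e-02, -0.0000e+00,
        0.0000e+00]), 'ee_pos': array([0.22 , 0.504, 0.196]), 'tcp_rot': array([ -90.015,   89.925, -113.611]), 'wrist_force': array([-0.065,  0.026,  0.076]), 'torque': array([ 0.019, -0.022,  0.02 ]), 'opening': np.float64(0.086)}
scene cam pos [0.5978765  0.53902898 0.7709853 ]
film_roll [340. 393. 381. 443.] 0.61 [0.475 0.367 0.078]
blue_box [324. 396. 399. 454.] 0.79 [0.485 0.386 0.123]
green_box [308. 400. 406. 465.] 0.57 [0.496 0.393 0.124]
yellow_box [237. 232. 312. 284.] 0.62 [0.49  0.019 0.037]
base_plate [297. 397. 410. 476.] 0.69 [0.499 0.391 0.105]
scale [289. 323. 402. 402.] 0.87 [0.451 0.264 0.034]
scale [270. 283. 345. 338.] 0.24 [0.468 0.134 0.007]
cork_mat [240. 209. 282. 243.] 0.81 [ 0.484 -0.098  0.004]
rubber_mat [267. 280. 344. 339.] 0.74 [0.47  0.129 0.004]
blue_jar [235. 131. 265. 175.] 0.79 [ 0.453 -0.241  0.08 ]
top cam pos [0.2412815  0.06295345 1.06540228]
film_roll [123. 158. 164. 196.] 0.62 [0.485 0.383 0.084]
film_roll [361. 172. 410. 217.] 0.61 [ 0.476 -0.107  0.005]
blue_box [139. 159. 168. 209.] 0.79 [0.46  0.35  0.124]
green_box [139. 150. 172. 222.] 0.8 [0.461 0.349 0.114]
yellow_box [317. 153. 347. 223.] 0.73 [0.48  0.008 0.037]
yellow_box [257. 167. 293. 226.] 0.35 [0.467 0.127 0.005]
base_plate [138. 149. 183. 231.] 0.96 [0.461 0.35  0.078]
scale [192. 164. 234. 248.] 0.98 [0.437 0.252 0.034]
cork_mat [363. 173. 410. 217.] 0.85 [ 0.476 -0.109  0.006]
rubber_mat [258. 166. 294. 227.] 0.77 [0.467 0.127 0.005]
blue_jar [447. 185. 493. 223.] 0.87 [ 0.441 -0.259  0.088]
blue_jar [193. 164. 234. 251.] 0.31 [0.435 0.252 0.034]
```

```bash
python3 - <<'E'
import cv2
a=cv2.imread('pics/top0.png')[130:270,100:520];cv2.imwrite('pics/t0c.png',cv2.resize(a,None,fx=1.9,fy=1.9,interpolation=2))
E
```

```text
(no output)
```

View pics/t0c.png

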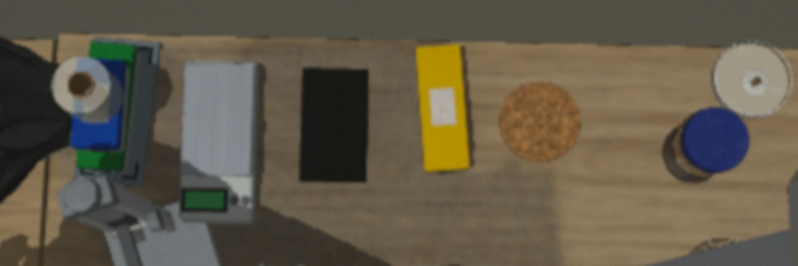

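View pics/scene0.png

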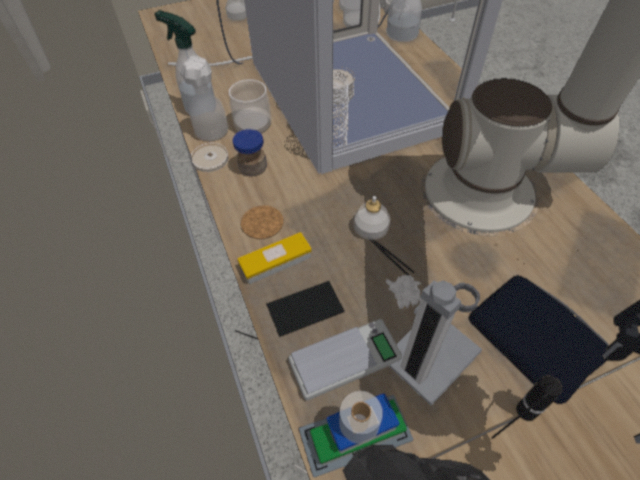

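Top view: stack at crop (100,100), scale (220,140), black mat (335,125), yellow box (443,108), cork (540,122), jar (715,140). The stand column is at (435,300) in the scene view. Now I'll fit precise poses.

```bash
cat >> h.py <<'E'
# name: roi (x0,x1,y0,y1), z range, hsv lo, hi
SPEC={'yellow':((.3,.7,-.2,.5),(.02,.2),(20,120,60),(35,255,255)),
'green':((.3,.7,.1,.5),(.02,.2),(45,100,30),(80,255,255)),
'blue':((.3,.7,-.2,.5),(.02,.2),(100,120,40),(130,255,255)),
'jar':((.3,.7,-.35,-.2),(.07,.1),(100,120,30),(130,255,255)),
'rubber':((.38,.6,.05,.21),(-.01,.012),(0,0,0),(180,255,35)),
'cork':((.38,.6,-.2,-.03),(-.006,.014),(5,90,50),(20,255,255)),
'roll':((.3,.7,-.2,.5),(.115,.14),(0,0,60),(180,90,255)),
'pan':((.3,.7,.19,.33),(.028,.042),(0,0,60),(180,70,255)),
'plate':((.3,.7,.28,.45),(-.004,.0115),(0,0,30),(180,70,255)),
'rollmat':((.38,.6,-.2,-.03),(.045,.07),(0,0,60),(180,150,255)),
}
def fit(c,k,W=None,zr=None,roi=None):
    W=cloud(c) if W is None else W
    r,z,lo,hi=SPEC[k]; z=zr or z; r=roi or r
    m=cv2.inRange(cv2.cvtColor(c['frame'],cv2.COLOR_BGR2HSV),lo,hi)>0
    with np.errstate(invalid='ignore'):
        m&=(W[...,0]>r[0])&(W[...,0]<r[1])&(W[...,1]>r[2])&(W[...,1]<r[3])&(W[...,2]>z[0])&(W[...,2]<z[1])
    n,l,s,_=cv2.connectedComponentsWithStats(m.astype(np.uint8),connectivity=4)
    if n<2: return None
    p=W[l==1+np.argmax(s[1:,4])]
    (cx,cy),(w,h),a=cv2.minAreaRect((p[:,:2]*1000).astype(np.float32))
    if w<h: w,h,a=h,w,a+90
    a=(a+90)%180-90
    return dict(c=np.round([cx,cy],1),wh=np.round([w,h],1),yaw=round(a,1),z=np.round(np.median(p[:,2])*1000,1),n=len(p),mean=np.round(p[:,:2].mean(0)*1000,1))
E
python3 - <<'E'
from h import *
for n in ['top','scene']:
    c=shot(n);W=cloud(c)
    for k in list(SPEC)[:-1]: print(n,k,fit(c,k,W))
E
```

```text
top yellow {'c': array([485.2,   6.7]), 'wh': array([141. ,  50.3]), 'yaw': 5.1, 'z': np.float64(34.2), 'n': 1358, 'mean': array([483.3,   7.1])}
top green {'c': array([515.2, 368.5]), 'wh': array([65.4, 49.4]), 'yaw': -1.4, 'z': np.float64(40.1), 'n': 259, 'mean': array([533.2, 363.3])}
top blue {'c': array([443.6, 376.8]), 'wh': array([67.1, 41.8]), 'yaw': -85.9, 'z': np.float64(74.0), 'n': 420, 'mean': array([439.8, 369.1])}
top jar {'c': array([ 443.7, -273.6]), 'wh': array([64.8, 64. ]), 'yaw': 70.0, 'z': np.float64(87.5), 'n': 870, 'mean': array([ 443.2, -273.2])}
top rubber {'c': array([469. , 125.9]), 'wh': array([126.5,  71.3]), 'yaw': -0.2, 'z': np.float64(4.5), 'n': 1927, 'mean': array([468.5, 125.9])}
top cork {'c': array([ 483.3, -115. ]), 'wh': array([171.1, 169.9]), 'yaw': -0.0, 'z': np.float64(1.4), 'n': 4577, 'mean': array([ 488.7, -116.4])}
top roll {'c': array([660.6, 150.1]), 'wh': array([698.6,   4.9]), 'yaw': 90.0, 'z': np.float64(127.9), 'n': 1979, 'mean': array([660.5, 149.1])}
top pan {'c': array([467.3, 251.4]), 'wh': array([127.4,  77.3]), 'yaw': -0.1, 'z':
[... 824 characters left out ...]
, 125.3]), 'wh': array([70.2, 63.6]), 'yaw': 61.8, 'z': np.float64(4.8), 'n': 384, 'mean': array([432.7, 129.4])}
scene cork {'c': array([ 476.7, -107.7]), 'wh': array([96.1, 94.7]), 'yaw': -65.3, 'z': np.float64(5.9), 'n': 1168, 'mean': array([ 477.8, -104. ])}
scene roll {'c': array([479.4, 371. ]), 'wh': array([58.2, 56.2]), 'yaw': 62.7, 'z': np.float64(124.8), 'n': 1249, 'mean': array([480.4, 373.1])}
scene pan {'c': array([465.1, 250.6]), 'wh': array([131.7,  76.9]), 'yaw': 0.1, 'z': np.float64(34.7), 'n': 3227, 'mean': array([468.4, 252.5])}
scene plate {'c': array([430.6, 355.3]), 'wh': array([266.6, 140.5]), 'yaw': -2.7, 'z': np.float64(1.3), 'n': 5908, 'mean': array([433.6, 350.7])}
```

```bash
cat >> h.py <<'E'
from scipy.spatial.transform import Rotation as Ro
def tool():
    o=bot.get_obs();return o,Ro.from_euler('xyz',o['tcp_rot'],degrees=True).as_matrix()
def go(*wps):
    "wps: (x,y,z,jaw angle deg mod 180 or None) -> tool-frame shifts, roll"
    o,R=tool();p=o['ee_pos'];j=np.degrees(np.arctan2(R[1,1],R[0,1]))
    print('t',round(o['time'],2),'p',np.round(p,4),'jaw',round(j,2),'q',np.round(o['q'],1),'F',np.round(o['wrist_force'],1),'open',round(float(o['opening']),4),'tilt',np.round(R[:,0],3))
    for w in wps:
        s=R.T@(np.array(w[:3])-p); d=((w[3]-j)+90)%180-90
        print(w,'->',np.round(s,4),'roll',round(-np.radians(d),3),'deg',round(d,1))
E
python3 - <<'E'
from h import *
go((.479,.371,.2,88))
for n in ['top','scene']:
    c=shot(n);W=cloud(c)
    SPEC['plate']=((.38,.58,.3,.45),(.004,.0095),(80,0,30),(130,110,255))
    SPEC['cork']=((.38,.6,-.2,-.03),(.0032,.012),(5,110,50),(18,255,255))
    SPEC['blue']=((.41,.56,.32,.42),(.066,.08),(95,120,30),(130,255,255))
    SPEC['scaleall']=((.3,.57,.2,.3),(.012,.05),(0,0,20),(180,255,255))
    for k in ['plate','cork','blue','scaleall']: print(n,k,fit(c,k,W))
    q=W.reshape(-1,3);q=q[(q[:,0]>.2)&(q[:,0]<.5)&(q[:,1]>.12)&(q[:,1]<.36)&(q[:,2]>.13)]
    for lo in np.arange(.13,.4,.03):
        s=q[(q[:,2]>lo)&(q[:,2]<lo+.03)]
        if len(s)>5: print(round(lo,2),len(s),np.round(np.percentile(s,[2,50,98],axis=0),3).tolist())
E
```

```text
t 1.2 p [0.2202 0.504  0.1972] jaw 66.4 q [66.4  5.  10.1 95.1 -0.  90. ] F [ 0.6 -0.5  0.2] open 0.0854 tilt [ 0. -0. -1.]
(0.479, 0.371, 0.2, 88) -> [-0.0028 -0.0183  0.2904] roll -0.377 deg 21.6
top plate {'c': array([477.8, 348.4]), 'wh': array([161.7,  38.9]), 'yaw': -5.5, 'z': np.float64(6.8), 'n': 621, 'mean': array([474. , 341.5])}
top cork {'c': array([ 477.7, -105.1]), 'wh': array([90.7, 89.9]), 'yaw': -89.5, 'z': np.float64(5.6), 'n': 1208, 'mean': array([ 477.5, -103.9])}
top blue {'c': array([445.6, 370. ]), 'wh': array([49.8, 42.5]), 'yaw': 88.7, 'z': np.float64(74.1), 'n': 402, 'mean': array([439.5, 368.4])}
top scaleall {'c': array([438.2, 255.5]), 'wh': array([193. ,  89.4]), 'yaw': 0.2, 'z': np.float64(33.0), 'n': 3416, 'mean': array([439.9, 249.9])}
0.13 145 [[0.254, 0.268, 0.131], [0.338, 0.3, 0.155], [0.364, 0.333, 0.16]]
0.16 733 [[0.251, 0.269, 0.161], [0.323, 0.301, 0.167], [0.359, 0.329, 0.187]]
0.19 97 [[0.333, 0.295, 0.191], [0.346, 0.3, 0.205], [0.365, 0.333, 0.219]]
0.22 79 [[0.332, 0.294, 0.221], [0.347, 0.3, 0.232], [0.366, 0.333, 0.249]]
0.25 511 [[0.3
[... 339 characters left out ...]
[ 478.2, -103.8])}
scene blue {'c': array([434.7, 375.4]), 'wh': array([57.9, 30.6]), 'yaw': 63.1, 'z': np.float64(74.5), 'n': 455, 'mean': array([436.8, 376.8])}
scene scaleall {'c': array([441.1, 252.2]), 'wh': array([188.3,  82. ]), 'yaw': -0.0, 'z': np.float64(33.8), 'n': 5040, 'mean': array([449.5, 256.1])}
0.13 394 [[0.253, 0.273, 0.131], [0.355, 0.319, 0.149], [0.365, 0.34, 0.16]]
0.16 623 [[0.251, 0.269, 0.161], [0.35, 0.309, 0.168], [0.365, 0.34, 0.188]]
0.19 396 [[0.336, 0.302, 0.19], [0.357, 0.325, 0.206], [0.365, 0.34, 0.22]]
0.22 372 [[0.336, 0.302, 0.221], [0.358, 0.324, 0.233], [0.366, 0.34, 0.249]]
0.25 908 [[0.334, 0.298, 0.251], [0.353, 0.322, 0.269], [0.366, 0.341, 0.278]]
```

```bash
python3 - <<'E'
from h import *
go((.36,.5,.22,66),(.46,.43,.22,66),(.48,.3715,.2,87))
E
```

```text
t 1.3 p [0.2202 0.504  0.1972] jaw 66.4 q [66.4  5.  10.1 95.1 -0.  90. ] F [ 0.2  0.8 -0.9] open 0.0853 tilt [ 0. -0. -1.]
(0.36, 0.5, 0.22, 66) -> [-0.0228  0.0523  0.1298] roll 0.007 deg -0.4
(0.46, 0.43, 0.22, 66) -> [-0.0228  0.0282  0.2494] roll 0.007 deg -0.4
(0.48, 0.3715, 0.2, 87) -> [-0.0028 -0.0174  0.2912] roll -0.359 deg 20.6
```

Emit:
apply_moves(commands=[[-0.023,0.052,0.13,0,1],[-0.023,0.052,0.13,0,1],[-0.023,0.052,0.13,0,1],[-0.023,0.052,0.13,-0.1,1],[-0.023,0.028,0.25,-0.1,1],[-0.023,0.028,0.25,-0.2,1],[-0.023,0.028,0.25,-0.2,1]])

```text
time: 2.0
ee_pos: [0.4631, 0.4274, 0.2198]
tcp_rot: [-58.5, 90.0, -70.6]
wrist_force: [0.1, 1.1, -0.3]
opening: 0.0854
```

```bash
python3 - <<'E'
from h import *
go((.48,.3715,.16,88))
E
```

```text
t 2.0 p [0.4631 0.4274 0.2198] jaw 77.94 q [42.7 17.3 26.9 99.6 -0.  54.8] F [ 0.1  1.1 -0.3] open 0.0854 tilt [ 0.    -0.001 -1.   ]
(0.48, 0.3715, 0.16, 88) -> [ 0.0599 -0.0511  0.0282] roll -0.176 deg 10.1
```

Emit:
apply_moves(commands=[[0.05,-0.051,0.028,-0.15,1],[0.05,-0.051,0.028,-0.176,1],[0.09,-0.051,0.028,-0.176,1],[0.135,-0.051,0.028,-0.176,1],[0.135,-0.051,0.028,-0.176,1],[0.135,-0.051,0.028,-0.176,1]])

```text
time: 2.6
ee_pos: [0.4796, 0.3715, 0.0856]
tcp_rot: [-107.8, 89.9, -109.7]
wrist_force: [0.5, -1.0, 1.0]
opening: 0.0853
```

```bash
python3 - <<'E'
from h import *
go((.48,.3715,.085,88))
c=shot('scene','g1');a=c['frame'][330:480,260:480];cv2.imwrite('pics/g1c.png',cv2.resize(a,None,fx=3,fy=3))
E
```

```text
t 2.6 p [0.4796 0.3715 0.0856] jaw 88.03 q [37.8 12.   5.6 83.7 -0.  39.7] F [ 0.5 -1.   1. ] open 0.0853 tilt [-0.    -0.001 -1.   ]
(0.48, 0.3715, 0.085, 88) -> [0.0006 0.0001 0.0004] roll 0.001 deg -0.0
```

View pics/g1c.png

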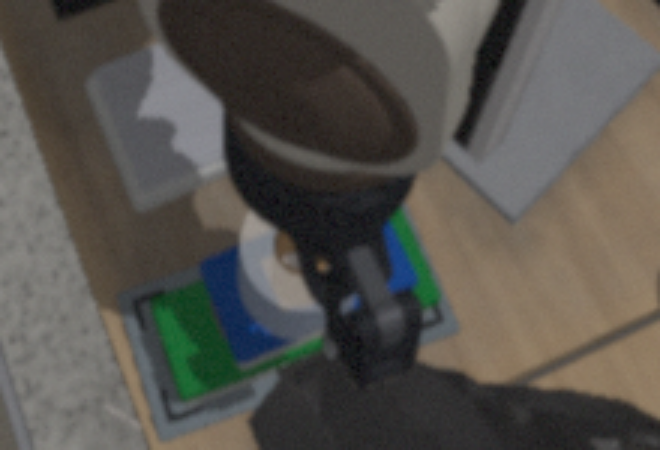

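The fingers straddle the roll (crop 280,270), and the wrist is clear of the column (480,80). Close.

Emit:
apply_moves(commands=[[0,0,0,0,-0.2],[0,0,0,0,-1],[0,0,0,0,-1],[0,0,0,0,-1],[0,0,0,0,-1],[0,0,0,0,-1],[-0.03,0,0,0,-1],[-0.06,0,0,0,-1],[-0.09,0,0,0,-1],[-0.09,0,0,0,-1]], newtons=35)

```text
time: 3.65
ee_pos: [0.4815, 0.3732, 0.1824]
tcp_rot: [35.0, 89.5, 33.0]
wrist_force: [0.4, 0.3, 0.4]
opening: 0.0001
```

```bash
python3 - <<'E'
from h import *
go((.478,-.104,.16,75),(.478,-.104,.018,75))
for n in ['top','scene']:
    c=shot(n,'s2'+n);W=cloud(c)
    for k in ['blue','green']: print(n,k,fit(c,k,W,zr=(.066,.08) if k=='blue' else (.03,.05),roi=(.38,.58,.3,.43)))
E
```

```text
t 3.65 p [0.4815 0.3732 0.1824] jaw 88.05 q [37.8 12.4 16.8 93.9 -0.  39.8] F [0.4 0.3 0.4] open 0.0001 tilt [ 0.008  0.005 -1.   ]
(0.478, -0.104, 0.16, 75) -> [ 0.02   -0.4772  0.0126] roll 0.228 deg -13.0
(0.478, -0.104, 0.018, 75) -> [ 0.162  -0.4779  0.0116] roll 0.228 deg -13.0
top blue {'c': array([514.6, 349.3]), 'wh': array([16.9,  8.4]), 'yaw': 46.2, 'z': np.float64(73.5), 'n': 35, 'mean': array([513., 349.])}
top green {'c': array([526.5, 368.6]), 'wh': array([50.7, 41.6]), 'yaw': 84.2, 'z': np.float64(40.3), 'n': 230, 'mean': array([535.7, 364.3])}
scene blue {'c': array([472.9, 370.4]), 'wh': array([96. , 49.2]), 'yaw': -0.6, 'z': np.float64(74.4), 'n': 854, 'mean': array([486.6, 381.4])}
scene green {'c': array([478.5, 372.3]), 'wh': array([139.7,  50.6]), 'yaw': -4.4, 'z': np.float64(40.5), 'n': 1015, 'mean': array([507.2, 377.3])}
```

```bash
python3 - <<'E'
import cv2
a=cv2.imread('pics/s2scene.png')[310:480,260:480];cv2.imwrite('pics/g2c.png',cv2.resize(a,None,fx=3,fy=3))
E
```

```text
(no output)
```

View pics/g2c.png

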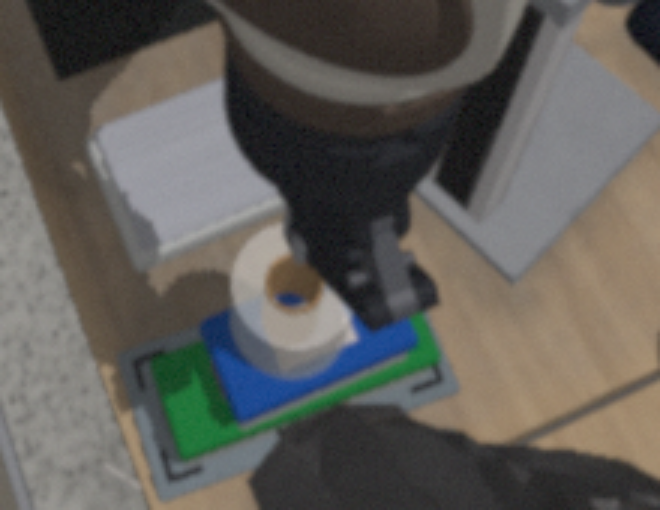

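The roll still stands on the blue box; the fingers squeezed past it. I'll measure the roll again.

```bash
python3 - <<'E'
from h import *
c=shot('scene');W=cloud(c)
for z in [(.117,.13),(.08,.117)]:
  print(fit(c,'roll',W,zr=z,roi=(.4,.58,.3,.43)))
m=np.isfinite(W[...,2])&(W[...,2]>.117)&(W[...,2]<.13)&(W[...,0]>.4)&(W[...,0]<.6)&(W[...,1]>.32)&(W[...,1]<.44)
n,l,s,ct=cv2.connectedComponentsWithStats(m.astype(np.uint8));print(s,ct)
for i in range(1,n):
  p=W[l==i]
  if len(p)>50: print(np.round(np.percentile(p,[0,2,50,98,100],axis=0),3).tolist(), cv2.minEnclosingCircle((p[:,:2]*1000).astype(np.float32)))
# gripper tip
q=W.reshape(-1,3);q=q[(abs(q[:,0]-.48)<.06)&(abs(q[:,1]-.373)<.08)&(q[:,2]>.165)&(q[:,2]<.21)];print(len(q),np.round(np.percentile(q,[2,50,98],axis=0),3).tolist())
E
```

```text
{'c': array([487.1, 362.9]), 'wh': array([57.7, 41.5]), 'yaw': -76.8, 'z': np.float64(124.8), 'n': 862, 'mean': array([487.7, 365.6])}
{'c': array([488.3, 377.9]), 'wh': array([54.6, 19.9]), 'yaw': -28.6, 'z': np.float64(99.7), 'n': 271, 'mean': array([492.6, 380.7])}
[[     0      0    640    480 306294]
 [   337    385     40     44    906]] [[319.39958341 238.99539658]
 [353.44812362 410.09271523]]
[[0.461, 0.332, 0.117], [0.465, 0.335, 0.119], [0.488, 0.369, 0.125], [0.506, 0.389, 0.128], [0.508, 0.39, 0.129]] ((479.4302062988281, 360.96832275390625), 29.17958641052246)Traceback (most recent call last):
  File "<stdin>", line 11, in <module>
    return _quantile_unchecked(
        a, q, axis, out, overwrite_input, method, keepdims, weights)
    return _ureduce(a,
                    func=_quantile_ureduce_func,
    ...<5 lines>...
                    overwrite_input=overwrite_input,
                    method=method)
    r = func(a, **kwargs)
    result = _quantile(arr,
                       quantiles=q,
    ...<2 lines>...
                       out=out,
                       weights=wgt)
    slices_having_nans = np.isnan(arr[-1, ...])
                                  ~~~^^^^^^^^^
IndexError: index -1 is out of bounds for axis 0 with size 0
```

Emit:
apply_moves(commands=[[-0.03,-0.05,0,0,1],[-0.04,-0.1,0,0,1],[-0.04,-0.14,0,0,1],[-0.04,-0.14,0,0,1]])

```text
time: 4.2
ee_pos: [0.4751, 0.228, 0.2171]
tcp_rot: [-13.4, 89.9, -15.6]
wrist_force: [-0.2, 0.3, 0.6]
opening: 0.0582
```

```bash
cat >> h.py <<'E'
def disc(W,z,roi,r=29):
    x,y=W[...,0],W[...,1]
    with np.errstate(invalid='ignore'):
        m=(abs(W[...,2]-z)<.006)&(x>roi[0])&(x<roi[1])&(y>roi[2])&(y<roi[3])
    n,l,s,_=cv2.connectedComponentsWithStats(m.astype(np.uint8),connectivity=4)
    if n<2: return None
    p=(W[l==1+np.argmax(s[1:,4])][:,:2]*1000).astype(np.float32)
    h=cv2.convexHull(p)[:,0]
    from scipy.optimize import least_squares
    f=least_squares(lambda v:np.hypot(h[:,0]-v[0],h[:,1]-v[1])-v[2],[*p.mean(0),r],loss='soft_l1')
    return np.round(f.x,1),len(p),np.round([p.min(0),p.max(0)],1).tolist()
E
python3 - <<'E'
from h import *
go((.48,.361,.085,88))
c=shot('scene','s3');W=cloud(c)
print(disc(W,.1245,(.4,.58,.3,.45)))
print(fit(c,'roll',W,zr=(.117,.13),roi=(.4,.58,.3,.45)))
for k in ['blue','green']: print(k,fit(c,k,W,zr=(.066,.08) if k=='blue' else (.03,.05),roi=(.38,.58,.3,.43)))
E
```

```text
t 4.2 p [0.4751 0.228  0.2171] jaw 87.82 q [25.7  2.2  9.4 97.1 -0.1 27.9] F [-0.2  0.3  0.6] open 0.0582 tilt [ 0.002 -0.001 -1.   ]
(0.48, 0.361, 0.085, 88) -> [ 0.132   0.1331 -0.0004] roll -0.003 deg 0.2
(array([479.1, 361. ,  28.9]), 1249, [[450.29998779296875, 332.1000061035156], [508.0, 389.8999938964844]])
{'c': array([479. , 361.2]), 'wh': array([57.5, 56.6]), 'yaw': 65.9, 'z': np.float64(124.7), 'n': 1212, 'mean': array([480.2, 362.8])}
blue {'c': array([472.8, 370.4]), 'wh': array([96.3, 49.4]), 'yaw': -1.0, 'z': np.float64(74.6), 'n': 1145, 'mean': array([473.2, 377.7])}
green {'c': array([478.4, 371.6]), 'wh': array([139.9,  50. ]), 'yaw': -3.2, 'z': np.float64(40.5), 'n': 1083, 'mean': array([500.8, 376.3])}
```

Emit:
apply_moves(commands=[[0,0.05,0,0,1],[0,0.1,0,0,1],[0,0.133,0.001,0,1],[0.01,0.133,0.001,0,1],[0.05,0.133,0.001,0,1],[0.1,0.133,0.001,0,1],[0.137,0.133,0.001,0,1],[0.137,0.133,0.001,0,1],[0.137,0.133,0.001,0,1]])

```text
time: 5.15
ee_pos: [0.4809, 0.3629, 0.0795]
tcp_rot: [-66.0, 90.0, -68.1]
wrist_force: [0.2, 0.2, 1.4]
opening: 0.0852
```

Emit:
apply_moves(commands=[[0,0,0,0,0.4],[0,0,0,0,0.3],[0,0,0,0,0.2],[0,0,0,0,0.1],[0,0,0,0,0],[0,0,0,0,-0.2],[0,0,0,0,-0.2]], newtons=60)

```text
time: 5.85
ee_pos: [0.4821, 0.3633, 0.0828]
tcp_rot: [22.4, 89.8, 20.3]
wrist_force: [-1.1, -3.3, 10.4]
opening: 0.0539
```

```bash
python3 - <<'E'
from h import *
go((.479,.361,.08,88))
c=shot('scene','g3');a=c['frame'][310:480,260:480];cv2.imwrite('pics/g3c.png',cv2.resize(a,None,fx=3,fy=3))
print(disc(cloud(c),.1245,(.4,.58,.3,.45)))
E
```

```text
t 5.85 p [0.4821 0.3633 0.0828] jaw 87.85 q [37.  11.3  4.5 82.9 -0.1 39.2] F [-1.1 -3.3 10.4] open 0.0539 tilt [ 0.004  0.001 -1.   ]
(0.479, 0.361, 0.08, 88) -> [ 0.0027 -0.0024 -0.003 ] roll -0.003 deg 0.1
(array([483.4, 364.8,  25.2]), 396, [[487.70001220703125, 341.8999938964844], [508.3999938964844, 390.8999938964844]])
```

View pics/g3c.png

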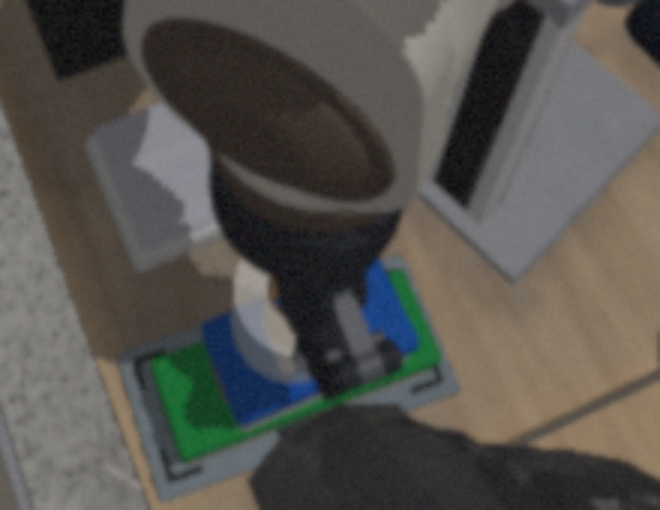

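```bash
python3 - <<'E'
from h import *
for n in ['scene','top']:
    c=shot(n,'g4'+n);W=cloud(c)
    q=W.reshape(-1,3);k=q[(abs(q[:,0]-.48)<.08)&(abs(q[:,1]-.363)<.09)&(q[:,2]>.08)&(q[:,2]<.2)]
    for lo in np.arange(.08,.2,.01):
        s=k[(k[:,2]>lo)&(k[:,2]<lo+.01)]
        if len(s)>5: print(n,round(lo,2),len(s),np.round(np.percentile(s[:,:2],[2,50,98],axis=0),3).tolist())
a=cv2.imread('pics/g4top.png')[120:260,80:260];cv2.imwrite('pics/g4c.png',cv2.resize(a,None,fx=4,fy=4))
E
```

```text
scene 0.08 53 [[0.483, 0.351], [0.501, 0.38], [0.508, 0.391]]
scene 0.09 48 [[0.485, 0.354], [0.502, 0.379], [0.508, 0.39]]
scene 0.1 49 [[0.484, 0.353], [0.503, 0.379], [0.508, 0.389]]
scene 0.11 46 [[0.492, 0.353], [0.504, 0.378], [0.508, 0.389]]
scene 0.12 396 [[0.49, 0.345], [0.498, 0.367], [0.508, 0.391]]
scene 0.13 18 [[0.49, 0.391], [0.492, 0.397], [0.494, 0.404]]
scene 0.14 14 [[0.49, 0.392], [0.494, 0.397], [0.495, 0.403]]
scene 0.15 7 [[0.49, 0.39], [0.494, 0.392], [0.494, 0.403]]
scene 0.16 33 [[0.478, 0.393], [0.494, 0.402], [0.497, 0.416]]
scene 0.17 113 [[0.48, 0.394], [0.49, 0.401], [0.497, 0.421]]
scene 0.18 78 [[0.468, 0.385], [0.493, 0.396], [0.5, 0.424]]
scene 0.19 82 [[0.488, 0.381], [0.496, 0.393], [0.5, 0.426]]
top 0.08 7 [[0.479, 0.334], [0.482, 0.335], [0.486, 0.335]]
top 0.16 6 [[0.467, 0.312], [0.471, 0.321], [0.488, 0.335]]
top 0.17 36 [[0.467, 0.304], [0.476, 0.313], [0.49, 0.331]]
top 0.18 11 [[0.467, 0.302], [0.469, 0.309], [0.496, 0.328]]
top 0.19 16 [[0.467, 0.3], [0.468, 0.306], [0.492, 0.325]]
```

View pics/g4c.png

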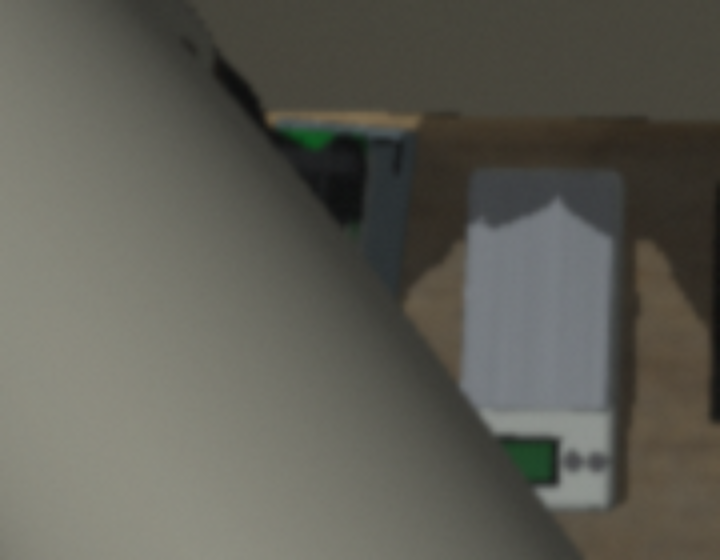

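Emit:
apply_moves(commands=[[0,0,0,0,-0.3],[0,0,0,0,-0.3],[0,0,0,0,-0.3],[-0.005,0,0,0,-0.3],[-0.01,0,0,0,-0.3],[-0.015,0,0,0,-0.3],[-0.015,0,0,0,-0.3]], newtons=80)

```text
time: 6.7
ee_pos: [0.4824, 0.3636, 0.0988]
tcp_rot: [26.4, 89.7, 24.3]
wrist_force: [-0.3, 0.6, -1.4]
opening: 0.0529
```

```bash
python3 - <<'E'
from h import *
go((.479,.361,.08,88)); print(np.round(bot.get_obs()['torque'],2))
c=shot('scene','g5');W=cloud(c);x,y,z=W[...,0],W[...,1],W[...,2]
m=(x>.483)&(x<.53)&(y>.34)&(y<.39)&(z>.078)&(z<.16)
print(m.sum(),np.round(np.percentile(W[m],[2,50,98],axis=0),3).tolist())
a=c['frame'][310:480,260:480];cv2.imwrite('pics/g5c.png',cv2.resize(a,None,fx=3,fy=3))
E
```

```text
t 6.7 p [0.4824 0.3636 0.0988] jaw 87.85 q [37.  11.2  6.1 84.6 -0.1 39.2] F [-0.3  0.6 -1.4] open 0.0529 tilt [ 0.005  0.002 -1.   ]
(0.479, 0.361, 0.08, 88) -> [ 0.0188 -0.0028 -0.0034] roll -0.003 deg 0.1
[ 0.01  0.02 -0.02]
634 [[0.489, 0.346, 0.094], [0.499, 0.37, 0.14], [0.508, 0.389, 0.143]]
```

View pics/g5c.png

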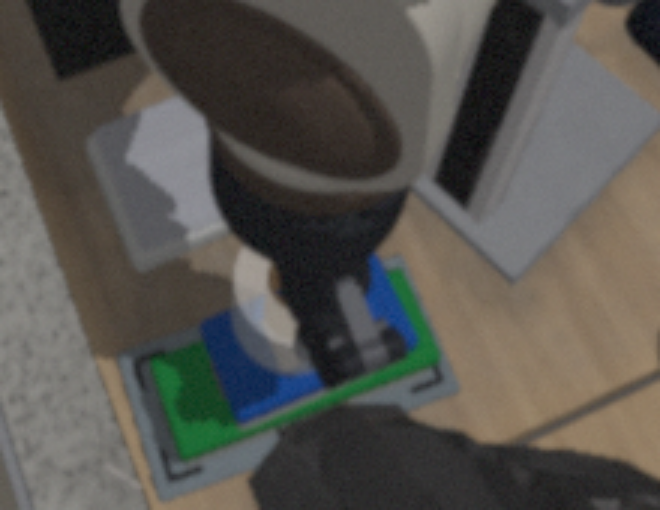

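```bash
python3 - <<'E'
from h import *
go((.481,-.104,.15,88),(.481,-.104,.03,88))
E
```

```text
t 6.75 p [0.4822 0.3635 0.0983] jaw 87.86 q [37.  11.2  6.1 84.6 -0.1 39.2] F [-0.2  0.4 -1.3] open 0.0527 tilt [ 0.005  0.002 -1.   ]
(0.481, -0.104, 0.15, 88) -> [-0.0526 -0.4671  0.0165] roll -0.003 deg 0.1
(0.481, -0.104, 0.03, 88) -> [ 0.0674 -0.4673  0.016 ] roll -0.003 deg 0.1
```

Emit:
apply_moves(commands=[[-0.025,0,0,0,-0.3],[-0.05,-0.02,0.001,0,-0.3],[-0.053,-0.06,0.002,0,-0.3],[-0.053,-0.1,0.004,0,-0.3],[-0.053,-0.145,0.005,0,-0.3],[-0.053,-0.19,0.007,0,-0.3],[-0.053,-0.235,0.008,0,-0.3],[-0.053,-0.28,0.01,0,-0.3],[-0.053,-0.325,0.011,0,-0.3],[-0.053,-0.37,0.013,0,-0.3],[-0.053,-0.415,0.015,0,-0.3],[-0.053,-0.45,0.016,0,-0.3]])

```text
time: 7.95
ee_pos: [0.4808, -0.0892, 0.1504]
tcp_rot: [20.8, 89.7, 18.6]
wrist_force: [1.4, 1.6, -1.1]
opening: 0.0532
```

```bash
python3 - <<'E'
from h import *
go((.481,-.104,.12,88),(.481,-.104,.03,88),(.481,-.104,.015,88))
c=shot('scene');W=cloud(c);x,y,z=W[...,0],W[...,1],W[...,2]
m=(x>.3)&(x<.58)&(y>.28)&(y<.45)
for k in ['blue','green']: print(k,fit(c,k,W,zr=(.066,.08) if k=='blue' else (.03,.05),roi=(.38,.58,.3,.43)))
SPEC['plate']=((.38,.58,.3,.45),(.004,.0095),(80,0,30),(130,110,255)); 
E
```

```text
t 7.95 p [ 0.4808 -0.0892  0.1504] jaw 87.8 q [-10.6  -4.4  -4.5  89.6   0.1  -8.4] F [ 1.4  1.6 -1.1] open 0.0532 tilt [ 0.005  0.002 -1.   ]
(0.481, -0.104, 0.12, 88) -> [ 0.0304 -0.0148  0.0007] roll -0.004 deg 0.2
(0.481, -0.104, 0.03, 88) -> [ 0.1204 -0.015   0.0002] roll -0.004 deg 0.2
(0.481, -0.104, 0.015, 88) -> [ 1.354e-01 -1.500e-02  1.000e-04] roll -0.004 deg 0.2
blue {'c': array([472.8, 370.6]), 'wh': array([96.4, 49.7]), 'yaw': -0.9, 'z': np.float64(74.6), 'n': 1716, 'mean': array([474.7, 372.2])}
green {'c': array([478.4, 371.8]), 'wh': array([140. ,  49.7]), 'yaw': -3.3, 'z': np.float64(40.5), 'n': 1080, 'mean': array([501.3, 376.1])}
```

Emit:
apply_moves(commands=[[0.03,-0.015,0,0,-0.3],[0.07,-0.015,0,0,-0.3],[0.11,-0.015,0,0,-0.3],[0.122,-0.015,0,0,-0.3],[0.127,-0.015,0,0,-0.3],[0.131,-0.015,0,0,-0.3],[0.133,-0.015,0,0,-0.3],[0.135,-0.015,0,0,-0.3],[0.135,-0.015,0,0,-0.3]])

```text
time: 8.9
ee_pos: [0.4812, -0.1077, 0.0159]
tcp_rot: [-2.4, 89.7, -4.7]
wrist_force: [0.1, 0.9, -1.3]
opening: 0.053
```

```bash
python3 - <<'E'
from h import *
go((.481,-.104,.015,88))
c=shot('scene');W=cloud(c);print(disc(W,.055,(.4,.56,-.18,-.05)))
c=shot('top');W=cloud(c);print(disc(W,.055,(.4,.56,-.18,-.05)))
E
```

```text
t 8.9 p [ 0.4812 -0.1077  0.0159] jaw 87.7 q [-12.7  -2.7 -17.8  74.6   0.  -10.3] F [ 0.1  0.9 -1.3] open 0.053 tilt [ 0.006 -0.    -1.   ]
(0.481, -0.104, 0.015, 88) -> [ 0.0009  0.0037 -0.0003] roll -0.005 deg 0.3
(array([ 478.4, -105.4,   29.1]), 146, [[486.20001220703125, -133.6999969482422], [507.6000061035156, -80.4000015258789]])
(array([467.5, -87.6,  11.7]), 104, [[452.70001220703125, -98.9000015258789], [479.1000061035156, -76.0999984741211]])
```

Emit:
apply_moves(commands=[[0.001,0.003,0,0,-0.3],[0.003,0.003,0,0,-0.3],[0.004,0.003,0,0,-0.3],[0.005,0.003,0,0,-0.3],[0.005,0.003,0,0,-0.3]])

```text
time: 9.5
ee_pos: [0.4825, -0.1048, 0.0137]
tcp_rot: [-1.6, 89.5, -3.9]
wrist_force: [-6.1, 1.6, 20.6]
opening: 0.053
```

```bash
python3 - <<'E'
from h import *
go((.481,-.104,.015,88))
W=cloud(shot('scene'));print(disc(W,.055,(.4,.56,-.18,-.05)))
E
```

```text
t 9.5 p [ 0.4825 -0.1048  0.0137] jaw 87.71 q [-12.3  -2.8 -18.1  74.1   0.1 -10. ] F [-6.1  1.6 20.6] open 0.053 tilt [ 0.009 -0.001 -1.   ]
(0.481, -0.104, 0.015, 88) -> [-0.0013  0.0007 -0.0015] roll -0.005 deg 0.3
(array([474.9, -99.4,  33.6]), 151, [[488.20001220703125, -128.60000610351562], [508.5, -69.0]])
```

Emit:
apply_moves(commands=[[-0.002,0,0,0,-0.3],[-0.002,0,0,0,0.3],[-0.002,0,0,0,0.5],[-0.002,0,0,0,1],[-0.002,0,0,0,1],[-0.03,0,0,0,1],[-0.08,0,0,0,1],[-0.13,0,0,0,1],[-0.18,0.04,0,0,1],[-0.19,0.08,0,0,1],[-0.19,0.12,0,0,1],[-0.19,0.16,0,0,1]])

```text
time: 10.75
ee_pos: [0.4875, 0.0569, 0.2046]
tcp_rot: [0.3, 89.4, -2.0]
wrist_force: [0.6, 0.2, 0.2]
opening: 0.0853
```

```bash
python3 - <<'E'
from h import *
go((.473,.3705,.2,89),(.473,.3705,.052,89))
for n in ['scene','top']:
    W=cloud(shot(n,'r'+n));print(disc(W,.055,(.4,.56,-.18,-.03)))
E
```

```text
t 10.75 p [0.4875 0.0569 0.2046] jaw 87.69 q [ 6.7 -3.7  2.2 95.2 -0.1  9. ] F [0.6 0.2 0.2] open 0.0853 tilt [ 0.011 -0.    -1.   ]
(0.473, 0.3705, 0.2, 89) -> [ 0.0043  0.3128 -0.0271] roll -0.023 deg 1.3
(0.473, 0.3705, 0.052, 89) -> [ 0.1523  0.3128 -0.0288] roll -0.023 deg 1.3
(array([ 479.8, -104.1,   29.2]), 458, [[454.3999938964844, -133.89999389648438], [508.70001220703125, -74.5999984741211]])
(array([ 480.5, -105.4,   27.4]), 130, [[459.29998779296875, -132.1999969482422], [507.0, -113.5]])
```

Emit:
apply_moves(commands=[[0.004,0.05,-0.005,-0.023,1],[0.004,0.1,-0.01,-0.023,1],[0.004,0.15,-0.014,-0.023,1],[0.004,0.2,-0.018,-0.023,1],[0.004,0.25,-0.022,-0.023,1],[0.004,0.29,-0.026,-0.023,1],[0.004,0.313,-0.027,-0.023,1],[0.05,0.313,-0.028,-0.023,1],[0.09,0.313,-0.028,-0.023,1],[0.13,0.313,-0.029,-0.023,1],[0.15,0.313,-0.029,-0.023,1],[0.15,0.313,-0.029,-0.023,1]], newtons=50)

```text
time: 12.05
ee_pos: [0.4692, 0.371, 0.0496]
tcp_rot: [-38.9, 89.7, -39.7]
wrist_force: [-0.3, -1.3, -0.2]
opening: 0.0855
```

```bash
python3 - <<'E'
from h import *
go((.473,.3705,.042,89))
c=shot('scene','b1');W=cloud(c);x,y,z=W[...,0],W[...,1],W[...,2]
print(fit(c,'blue',W,zr=(.066,.08),roi=(.38,.58,.3,.43)))
p=W[(x>.25)&(x<.37)&(y>.26)&(y<.345)&(z>.26)];print(len(p),np.round(np.percentile(p,[1,50,99],axis=0),3).tolist())
a=c['frame'][290:480,260:480];cv2.imwrite('pics/b1c.png',cv2.resize(a,None,fx=3,fy=3))
E
```

```text
t 12.05 p [0.4692 0.371  0.0496] jaw 89.26 q [38.5 11.1  0.6 79.4 -0.3 39.3] F [-0.3 -1.3 -0.2] open 0.0855 tilt [ 0.004 -0.004 -1.   ]
(0.473, 0.3705, 0.042, 89) -> [ 0.0076 -0.0004  0.0038] roll 0.004 deg -0.3
{'c': array([495.5, 370.4]), 'wh': array([50.8, 49.2]), 'yaw': -0.3, 'z': np.float64(74.7), 'n': 889, 'mean': array([502. , 372.8])}
9207 [[0.256, 0.261, 0.536], [0.333, 0.295, 0.578], [0.369, 0.343, 0.593]]
```

View pics/b1c.png

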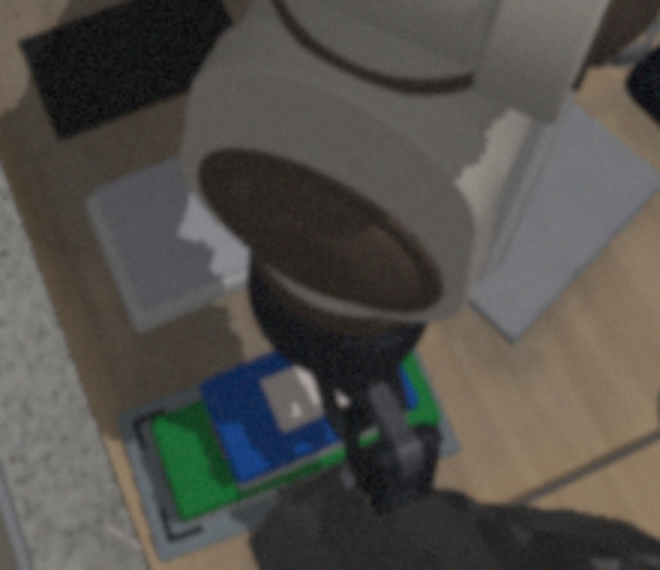

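The gripper straddles the blue box (crop 300,410), and the wrist is far above the column.

Emit:
apply_moves(commands=[[0.008,0,0.004,0,1],[0.008,0,0.004,0,0.6],[0.008,0,0.004,0,0.4],[0.008,0,0.004,0,0.25],[0.008,0,0.004,0,0.1],[0.008,0,0.004,0,-0.1],[0.008,0,0.004,0,-0.3],[0.008,0,0.004,0,-0.3],[0.006,0,0.004,0,-0.3],[0.0,0,0.004,0,-0.3],[-0.012,0,0.004,0,-0.3],[-0.012,0,0.004,0,-0.3]], newtons=60)

```text
time: 13.3
ee_pos: [0.475, 0.3725, 0.0668]
tcp_rot: [3.0, 89.4, 2.3]
wrist_force: [0.4, -0.2, -0.3]
opening: 0.0295
```

```bash
python3 - <<'E'
from h import *
go((.469,.126,.15,90))
c=shot('scene');W=cloud(c)
print(fit(c,'blue',W,zr=(.066,.12),roi=(.38,.58,.3,.43)), fit(c,'green',W,zr=(.03,.05),roi=(.38,.58,.3,.43)))
E
```

```text
t 13.3 p [0.475  0.3725 0.0668] jaw 89.25 q [38.3 11.2  2.6 81.  -0.3 39. ] F [ 0.4 -0.2 -0.3] open 0.0295 tilt [ 0.01  0.   -1.  ]
(0.469, 0.126, 0.15, 90) -> [-0.0834 -0.2465 -0.002 ] roll -0.013 deg 0.7
{'c': array([497.4, 373.6]), 'wh': array([56.2, 47.2]), 'yaw': -89.9, 'z': np.float64(74.7), 'n': 854, 'mean': array([503. , 372.3])} {'c': array([528.8, 368.4]), 'wh': array([50.2, 39. ]), 'yaw': 87.2, 'z': np.float64(40.7), 'n': 706, 'mean': array([533.6, 370. ])}
```

Emit:
apply_moves(commands=[[-0.01,0,0,0,-0.3],[-0.012,-0.002,-0.001,0,1],[-0.012,-0.002,-0.001,0,1],[-0.012,-0.002,-0.001,0,1],[-0.012,-0.002,-0.001,0,1],[-0.012,-0.002,-0.001,0,1],[0.015,-0.002,-0.002,0,1],[0.034,-0.002,-0.002,0,1],[0.037,-0.002,-0.002,0,1],[0.037,-0.002,-0.002,0,1],[0.037,-0.002,-0.002,0,1]], newtons=40)

```text
time: 14.45
ee_pos: [0.4735, 0.3707, 0.03]
tcp_rot: [4.8, 89.4, 4.0]
wrist_force: [0.4, 0.0, -0.2]
opening: 0.0854
```

Emit:
apply_moves(commands=[[0,0,0,0,0.6],[0,0,0,0,0.4],[0,0,0,0,0.3],[0,0,0,0,0.2],[0,0,0,0,0.1],[0,0,0,0,0],[0,0,0,0,0],[0,0,0,0,0]], newtons=50)

```text
time: 15.25
ee_pos: [0.4737, 0.3707, 0.0306]
tcp_rot: [6.2, 89.4, 5.5]
wrist_force: [-0.4, -0.9, 5.4]
opening: 0.0483
```

```bash
python3 - <<'E'
from h import *
go((.469,.126,.15,90))
c=shot('scene');W=cloud(c)
print(fit(c,'blue',W,zr=(.066,.12),roi=(.38,.58,.3,.43)), fit(c,'green',W,zr=(.03,.05),roi=(.38,.58,.3,.43)))
E
```

```text
t 15.25 p [0.4737 0.3707 0.0306] jaw 89.25 q [38.2 11.4 -1.2 76.9 -0.3 39. ] F [-0.4 -0.9  5.4] open 0.0483 tilt [ 0.011  0.001 -1.   ]
(0.469, 0.126, 0.15, 90) -> [-1.197e-01 -2.446e-01 -2.000e-04] roll -0.013 deg 0.7
{'c': array([500.5, 371.2]), 'wh': array([49.4, 40.9]), 'yaw': 88.9, 'z': np.float64(74.7), 'n': 795, 'mean': array([505. , 373.3])} {'c': array([531.9, 368.6]), 'wh': array([49.7, 32.7]), 'yaw': 87.2, 'z': np.float64(40.7), 'n': 692, 'mean': array([533.7, 370.1])}
```

Emit:
apply_moves(commands=[[-0.004,0,0,0,0],[-0.01,0,0,0,0],[-0.03,0,0,0,0],[-0.06,0,0,0,0],[-0.09,-0.02,0,0,0],[-0.1,-0.06,0,-0.01,0],[-0.1,-0.1,0,-0.01,0],[-0.1,-0.14,0,-0.01,0],[-0.1,-0.18,0,-0.01,0],[-0.1,-0.22,0,-0.01,0],[-0.1,-0.245,0,-0.01,0],[-0.1,-0.245,0,-0.01,0]])

```text
time: 16.5
ee_pos: [0.4693, 0.1232, 0.1309]
tcp_rot: [3.8, 89.4, 3.4]
wrist_force: [0.5, 0.2, -1.4]
opening: 0.0483
```

```bash
python3 - <<'E'
from h import *
go((.4695,.126,.01,89.8),(.4695,.126,-.0045,89.8))
SPEC['plate']=((.36,.6,.3,.45),(.003,.011),(80,0,20),(130,110,255))
c=shot('scene','s5');W=cloud(c)
for n in ['green','plate']: print(fit(c,n,W,zr=(.03,.05) if n=='green' else None))
print(fit(c,'blue',W,zr=(.1,.2),roi=(.38,.58,.05,.2)))
E
```

```text
t 16.5 p [0.4693 0.1232 0.1309] jaw 89.64 q [14.8 -5.4 -7.6 87.2 -0.1 15.1] F [ 0.5  0.2 -1.4] open 0.0483 tilt [ 0.011  0.001 -1.   ]
(0.4695, 0.126, 0.01, 89.8) -> [ 0.1209  0.0028 -0.0012] roll -0.003 deg 0.2
(0.4695, 0.126, -0.0045, 89.8) -> [ 0.1354  0.0027 -0.0014] roll -0.003 deg 0.2
{'c': array([478.4, 371.3]), 'wh': array([139.7,  50.6]), 'yaw': -2.9, 'z': np.float64(40.6), 'n': 2613, 'mean': array([480.7, 372.7])}
{'c': array([480., 367.]), 'wh': array([162.8,  75.7]), 'yaw': -4.1, 'z': np.float64(6.7), 'n': 1046, 'mean': array([520.9, 360.4])}
{'c': array([495.5, 124. ]), 'wh': array([51.6, 41.4]), 'yaw': 86.6, 'z': np.float64(175.1), 'n': 555, 'mean': array([499.6, 128.4])}
```

Emit:
apply_moves(commands=[[0.04,0.003,0,0,0],[0.08,0.003,-0.001,0,0],[0.115,0.003,-0.001,0,0],[0.128,0.003,-0.001,0,0],[0.132,0.003,-0.001,0,0],[0.134,0.003,-0.001,0,0],[0.136,0.003,-0.001,0,0],[0.136,0.003,-0.001,0,0]])

```text
time: 17.35
ee_pos: [0.4709, 0.128, -0.004]
tcp_rot: [8.1, 89.2, 7.8]
wrist_force: [-0.2, 0.1, -1.5]
opening: 0.0483
```

```bash
python3 - <<'E'
from h import *
go((.4695,.126,-.0055,89.8))
c=shot('scene');W=cloud(c);print(fit(c,'blue',W,zr=(.03,.06),roi=(.38,.58,.05,.2)))
E
```

```text
t 17.35 p [ 0.4709  0.128  -0.004 ] jaw 89.68 q [ 15.3  -3.3 -20.6  71.9  -0.1  15.6] F [-0.2  0.1 -1.5] open 0.0483 tilt [ 0.013  0.002 -1.   ]
(0.4695, 0.126, -0.0055, 89.8) -> [ 0.0015 -0.002  -0.0014] roll -0.002 deg 0.1
{'c': array([497.7, 129. ]), 'wh': array([50.6, 41.3]), 'yaw': 89.7, 'z': np.float64(40.2), 'n': 468, 'mean': array([501.8, 131. ])}
```

Emit:
apply_moves(commands=[[0.0,-0.002,-0.001,0,0],[0.0015,-0.002,-0.001,0,0],[0.0025,-0.002,-0.001,0,0],[0.0025,-0.002,-0.001,0,0.3],[0.0025,-0.002,-0.001,0,1],[0.0025,-0.002,-0.001,0,1],[0.0,-0.002,-0.001,0,1],[-0.03,-0.002,-0.001,0,1],[-0.08,-0.002,-0.001,0,1],[-0.13,-0.002,-0.001,0,1],[-0.13,0.04,-0.001,0,1],[-0.13,0.09,-0.001,0,1]])

```text
time: 18.6
ee_pos: [0.47, 0.2181, 0.1286]
tcp_rot: [11.8, 89.0, 11.3]
wrist_force: [1.1, 0.4, -0.5]
opening: 0.0853
```

```bash
python3 - <<'E'
from h import *
c=shot('scene');W=cloud(c);print(fit(c,'blue',W,zr=(.03,.06),roi=(.38,.58,.05,.2)),fit(c,'green',W,zr=(.03,.05)))
go((.4785,.3715,.12,86.9),(.4785,.3715,-.001,86.9))
E
```

```text
{'c': array([478.8, 126.7]), 'wh': array([77.8, 50.9]), 'yaw': -0.9, 'z': np.float64(38.5), 'n': 712, 'mean': array([485.8, 130.5])} {'c': array([478.3, 371.4]), 'wh': array([140.4,  50.1]), 'yaw': -3.4, 'z': np.float64(40.6), 'n': 2615, 'mean': array([480.8, 372.7])}
t 18.65 p [0.4689 0.2248 0.1269] jaw 89.75 q [25.7 -1.  -3.8 86.2 -0.1 25.9] F [-5.1  2.4 -1.3] open 0.0852 tilt [ 0.015  0.006 -1.   ]
(0.4785, 0.3715, 0.12, 86.9) -> [0.0079 0.1467 0.0088] roll 0.05 deg -2.9
(0.4785, 0.3715, -0.001, 86.9) -> [0.1289 0.146  0.007 ] roll 0.05 deg -2.9
```

Emit:
apply_moves(commands=[[0.0,0.04,0.003,0.02,1],[0.008,0.09,0.006,0.05,1],[0.008,0.13,0.009,0.05,1],[0.008,0.147,0.009,0.05,1],[0.02,0.147,0.009,0.05,1],[0.06,0.147,0.008,0.05,1],[0.1,0.147,0.008,0.05,1],[0.12,0.146,0.007,0.05,1],[0.12,0.146,0.007,0.05,1],[0.12,0.146,0.007,0.05,1]])

```text
time: 19.65
ee_pos: [0.4785, 0.3704, 0.0084]
tcp_rot: [22.9, 89.1, 19.7]
wrist_force: [0.1, -0.1, 0.9]
opening: 0.0854
```

```bash
python3 - <<'E'
from h import *
go((.4785,.3715,-.001,86.8))
E
```

```text
t 19.65 p [0.4785 0.3704 0.0084] jaw 86.83 q [37.9 12.  -2.9 74.2 -0.3 41.1] F [ 0.1 -0.1  0.9] open 0.0854 tilt [ 0.015  0.005 -1.   ]
(0.4785, 0.3715, -0.001, 86.8) -> [ 0.0095  0.001  -0.0002] roll 0.001 deg -0.0
```

Emit:
apply_moves(commands=[[0.005,0.001,0,0,1],[0.0095,0.001,0,0,1],[0.0095,0.001,0,0,0.6],[0.0095,0.001,0,0,0.4],[0.0095,0.001,0,0,0.3],[0.0095,0.001,0,0,0.2],[0.0095,0.001,0,0,0.1],[0.0095,0.001,0,0,0],[0.0095,0.001,0,0,0],[0.0095,0.001,0,0,0]], newtons=60)

```text
time: 20.65
ee_pos: [0.4789, 0.3715, -0.0002]
tcp_rot: [23.4, 89.0, 20.2]
wrist_force: [-1.9, -2.6, 4.9]
opening: 0.0473
```

```bash
python3 - <<'E'
from h import *
go((.4665,.251,.12,90))
c=shot('scene');W=cloud(c);print(fit(c,'green',W,zr=(.03,.05)))
E
```

```text
t 20.65 p [ 4.789e-01  3.715e-01 -2.000e-04] jaw 86.83 q [38.  12.4 -3.5 73.2 -0.3 41.1] F [-1.9 -2.6  4.9] open 0.0473 tilt [ 0.016  0.006 -1.   ]
(0.4665, 0.251, 0.12, 90) -> [-0.1211 -0.1202 -0.0039] roll -0.055 deg 3.2
{'c': array([516.8, 369.6]), 'wh': array([63.6, 50.3]), 'yaw': -3.1, 'z': np.float64(40.7), 'n': 1239, 'mean': array([522. , 371.4])}
```

Emit:
apply_moves(commands=[[-0.003,0,0,0,0],[-0.01,0,0,0,0],[-0.03,0,0,0,0],[-0.06,0,0,0,0],[-0.09,0,0,0,0],[-0.09,-0.03,-0.001,-0.03,0],[-0.09,-0.07,-0.002,-0.055,0],[-0.09,-0.1,-0.003,-0.055,0],[-0.09,-0.12,-0.004,-0.055,0],[-0.09,-0.12,-0.004,-0.055,0],[-0.09,-0.12,-0.004,-0.055,0]])

```text
time: 21.8
ee_pos: [0.4671, 0.2515, 0.0894]
tcp_rot: [21.4, 89.0, 21.3]
wrist_force: [-0.3, 0.3, -2.3]
opening: 0.0473
```

```bash
python3 - <<'E'
from h import *
go((.467,.251,.04,90),(.467,.251,.028,90))
c=shot('scene','s6');W=cloud(c)
SPEC['plate']=((.36,.6,.3,.45),(.003,.011),(80,0,20),(130,110,255))
print('G',fit(c,'green',W,zr=(.1,.2)));print('P',fit(c,'plate',W))
c=shot('top','t6');W=cloud(c);print('G',fit(c,'green',W,zr=(.1,.2)));print('P',fit(c,'plate',W))
E
```

```text
t 21.8 p [0.4671 0.2515 0.0894] jaw 89.94 q [28.4  0.4 -6.6 82.  -0.1 28.4] F [-0.3  0.3 -2.3] open 0.0473 tilt [ 0.016  0.006 -1.   ]
(0.467, 0.251, 0.04, 90) -> [ 0.0494 -0.0008 -0.0009] roll -0.001 deg 0.1
(0.467, 0.251, 0.028, 90) -> [ 0.0614 -0.0009 -0.0011] roll -0.001 deg 0.1
G {'c': array([502.3, 251.9]), 'wh': array([68.6, 51.4]), 'yaw': -0.9, 'z': np.float64(130.3), 'n': 1173, 'mean': array([508.9, 254.1])}
P {'c': array([479.9, 367.4]), 'wh': array([163.8,  75.9]), 'yaw': -3.9, 'z': np.float64(6.7), 'n': 4659, 'mean': array([482.6, 365.7])}
G {'c': array([525.2, 231.5]), 'wh': array([22.9,  9.6]), 'yaw': 23.3, 'z': np.float64(129.8), 'n': 52, 'mean': array([525.4, 232.1])}
P None
```

Emit:
apply_moves(commands=[[0.03,-0.001,-0.001,0,0],[0.05,-0.001,-0.001,0,0],[0.055,-0.001,-0.001,0,0],[0.058,-0.001,-0.001,0,0],[0.06,-0.001,-0.001,0,0],[0.061,-0.001,-0.001,0,0],[0.062,-0.001,-0.001,0,0],[0.062,-0.001,-0.001,0,0]])

```text
time: 22.7
ee_pos: [0.4675, 0.2518, 0.0278]
tcp_rot: [22.0, 89.0, 22.0]
wrist_force: [0.2, -0.1, 1.1]
opening: 0.0469
```

```bash
python3 - <<'E'
from h import *
go((.467,.251,.028,90))
c=shot('scene');W=cloud(c);print('G',fit(c,'green',W,zr=(.05,.09)))
E
```

```text
t 22.7 p [0.4675 0.2518 0.0278] jaw 90.01 q [ 28.4   1.4 -12.4  75.1  -0.1  28.4] F [ 0.2 -0.1  1.1] open 0.0469 tilt [ 0.017  0.007 -1.   ]
(0.467, 0.251, 0.028, 90) -> [-0.0002 -0.0008 -0.0005] roll 0.0 deg -0.0
G {'c': array([503. , 252.7]), 'wh': array([68.1, 50.2]), 'yaw': 0.3, 'z': np.float64(68.7), 'n': 1038, 'mean': array([509.1, 254.1])}
```

Emit:
apply_moves(commands=[[0.001,-0.001,0,0,0],[0.0015,-0.001,0,0,0],[0.0015,-0.001,0,0,0.25],[0.0015,-0.001,0,0,0.6],[0.0015,-0.001,0,0,1],[0.0,-0.001,0,0,1],[-0.02,-0.001,0,0,1],[-0.06,-0.001,0,0,1],[-0.09,-0.001,0,0,1],[-0.09,-0.04,0,0,1],[-0.09,-0.06,0,0,1],[-0.09,-0.06,0,0,1]])

```text
time: 23.95
ee_pos: [0.4661, 0.1894, 0.1179]
tcp_rot: [20.8, 88.9, 20.7]
wrist_force: [-0.7, 0.6, -0.5]
opening: 0.0853
```

```bash
python3 - <<'E'
from h import *
go((.4855,.007,.12,94.8),(.4855,.007,-.005,94.8))
for n in ['scene','top']:
    c=shot(n,'s7'+n);W=cloud(c)
    for k,z in [('green',(.05,.09)),('yellow',(.02,.05)),('pan',None)]: print(n,k,fit(c,k,W,zr=z))
E
```

```text
t 23.95 p [0.4661 0.1894 0.1179] jaw 89.89 q [22.1 -3.5 -7.3 85.2 -0.  22.2] F [-0.7  0.6 -0.5] open 0.0853 tilt [ 0.018  0.007 -1.   ]
(0.4855, 0.007, 0.12, 94.8) -> [-0.003  -0.1823  0.0198] roll -0.086 deg 4.9
(0.4855, 0.007, -0.005, 94.8) -> [ 0.122  -0.1832  0.0176] roll -0.086 deg 4.9
scene green {'c': array([467.8, 252.4]), 'wh': array([139.4,  50.1]), 'yaw': -0.2, 'z': np.float64(68.7), 'n': 2086, 'mean': array([470.1, 254.5])}
scene yellow {'c': array([499.9,   8.4]), 'wh': array([112.5,  52.7]), 'yaw': 5.5, 'z': np.float64(34.5), 'n': 1013, 'mean': array([507.5,  12.5])}
scene pan {'c': array([467. , 281.2]), 'wh': array([132.5,  16.1]), 'yaw': 0.5, 'z': np.float64(34.8), 'n': 781, 'mean': array([468.6, 281.3])}
top green None
top yellow {'c': array([485.4,   6.6]), 'wh': array([139.9,  50.3]), 'yaw': 5.0, 'z': np.float64(34.2), 'n': 1354, 'mean': array([483.5,   7. ])}
top pan {'c': array([338.8, 328. ]), 'wh': array([8.8, 2.4]), 'yaw': 2.4, 'z': np.float64(35.1), 'n': 10, 'mean': array([338.2, 328.1])}
```

Emit:
apply_moves(commands=[[0.0,-0.05,0.005,-0.03,1],[0.0,-0.1,0.011,-0.06,1],[0.0,-0.15,0.016,-0.086,1],[0.0,-0.182,0.02,-0.088,1],[0.02,-0.182,0.02,-0.088,1],[0.06,-0.183,0.019,-0.088,1],[0.1,-0.183,0.018,-0.088,1],[0.112,-0.183,0.018,-0.088,1],[0.112,-0.183,0.018,-0.088,1],[0.112,-0.183,0.018,-0.088,1]])

```text
time: 25.05
ee_pos: [0.4868, 0.0093, 0.0061]
tcp_rot: [16.0, 88.8, 21.0]
wrist_force: [0.2, 1.2, 0.2]
opening: 0.0855
```

```bash
python3 - <<'E'
from h import *
go((.4855,.0067,-.0055,95))
E
```

```text
t 25.05 p [0.4868 0.0093 0.0061] jaw 95.03 q [  0.8  -4.1 -20.3  72.8   0.4  -4.2] F [0.2 1.2 0.2] open 0.0855 tilt [ 0.019  0.007 -1.   ]
(0.4855, 0.0067, -0.0055, 95) -> [ 0.0116 -0.0025 -0.0018] roll 0.0 deg -0.0
```

Emit:
apply_moves(commands=[[0.006,-0.0025,-0.002,0,1],[0.0115,-0.0025,-0.002,0,1],[0.0115,-0.0025,-0.002,0,0.6],[0.0115,-0.0025,-0.002,0,0.4],[0.0115,-0.0025,-0.002,0,0.3],[0.0115,-0.0025,-0.002,0,0.2],[0.0115,-0.0025,-0.002,0,0.1],[0.0115,-0.0025,-0.002,0,0],[0.0115,-0.0025,-0.002,0,0],[0.0115,-0.0025,-0.002,0,0]])

```text
time: 26.05
ee_pos: [0.4855, 0.0064, -0.0044]
tcp_rot: [13.7, 88.8, 18.7]
wrist_force: [-2.9, -1.8, 7.8]
opening: 0.0462
```

```bash
python3 - <<'E'
from h import *
go((.480,.2,.14,86),(.480,.3673,.14,86))
c=shot('scene');W=cloud(c);print(fit(c,'yellow',W,zr=(.02,.05)))
E
```

```text
t 26.05 p [ 0.4855  0.0064 -0.0044] jaw 95.02 q [  0.5  -4.  -21.4  71.5   0.4  -4.5] F [-2.9 -1.8  7.8] open 0.0462 tilt [ 0.02   0.007 -1.   ]
(0.48, 0.2, 0.14, 86) -> [-0.1432  0.194   0.0143] roll 0.157 deg -9.0
(0.48, 0.3673, 0.14, 86) -> [-0.1421  0.3607  0.0289] roll 0.157 deg -9.0
{'c': array([521.3,  10.8]), 'wh': array([68.7, 52.3]), 'yaw': 5.1, 'z': np.float64(34.6), 'n': 695, 'mean': array([527.1,  14. ])}
```

Emit:
apply_moves(commands=[[-0.003,0,0,0,0],[-0.01,0,0,0,0],[-0.04,0,0,0,0],[-0.08,0,0,0,0],[-0.12,0,0,0,0],[-0.143,0.02,0.002,0.02,0],[-0.143,0.06,0.004,0.05,0],[-0.143,0.105,0.008,0.08,0],[-0.143,0.15,0.011,0.11,0],[-0.143,0.195,0.014,0.14,0],[-0.143,0.24,0.018,0.157,0],[-0.143,0.285,0.022,0.157,0]])

```text
time: 27.3
ee_pos: [0.4793, 0.2932, 0.1408]
tcp_rot: [23.1, 88.8, 19.0]
wrist_force: [0.7, -1.4, -1.4]
opening: 0.0462
```

Emit:
apply_moves(commands=[[0,0.025,0.002,0,0],[0,0.05,0.004,0,0],[0,0.06,0.004,0,0],[0,0.06,0.004,0,0],[0,0.06,0.004,0,0]])

```text
time: 27.8
ee_pos: [0.4873, 0.352, 0.1413]
tcp_rot: [22.0, 88.8, 17.9]
wrist_force: [0.9, 0.5, -1.2]
opening: 0.0462
```

```bash
python3 - <<'E'
from h import *
go((.480,.3673,.02,86),(.480,.3673,.005,86))
c=shot('scene');W=cloud(c);print(fit(c,'yellow',W,zr=(.1,.2)),fit(c,'green',W,zr=(.05,.09)))
E
```

```text
t 27.8 p [0.4873 0.352  0.1413] jaw 85.99 q [36.  10.   9.4 88.3 -0.4 40. ] F [ 0.9  0.5 -1.2] open 0.0462 tilt [ 0.019  0.006 -1.   ]
(0.48, 0.3673, 0.02, 86) -> [ 0.1213  0.0138 -0.0107] roll -0.0 deg 0.0
(0.48, 0.3673, 0.005, 86) -> [ 0.1362  0.0137 -0.011 ] roll -0.0 deg 0.0
{'c': array([524.2, 350.1]), 'wh': array([66.6, 50.4]), 'yaw': -4.9, 'z': np.float64(180.2), 'n': 1778, 'mean': array([529.3, 351.5])} {'c': array([507.1, 252.2]), 'wh': array([59.8, 49.8]), 'yaw': 0.2, 'z': np.float64(68.7), 'n': 994, 'mean': array([510.5, 254.1])}
```

Emit:
apply_moves(commands=[[0.03,0.014,-0.011,0,0],[0.07,0.014,-0.011,0,0],[0.11,0.014,-0.011,0,0],[0.125,0.014,-0.011,0,0],[0.13,0.014,-0.011,0,0],[0.133,0.014,-0.011,0,0],[0.135,0.014,-0.011,0,0],[0.135,0.014,-0.011,0,0]])

```text
time: 28.65
ee_pos: [0.4809, 0.3678, 0.0079]
tcp_rot: [24.2, 88.7, 20.1]
wrist_force: [-0.6, 0.2, -1.2]
opening: 0.0461
```

```bash
python3 - <<'E'
from h import *
go((.480,.3673,.002,86))
c=shot('scene');W=cloud(c);print(fit(c,'yellow',W,zr=(.03,.06)),fit(c,'plate',W))
E
```

```text
t 28.65 p [0.4809 0.3678 0.0079] jaw 85.95 q [37.6 11.7 -3.4 73.7 -0.4 41.7] F [-0.6  0.2 -1.2] open 0.0461 tilt [ 0.021  0.008 -1.   ]
(0.48, 0.3673, 0.002, 86) -> [ 0.0059 -0.0007 -0.001 ] roll -0.001 deg 0.1
{'c': array([518.6, 365.5]), 'wh': array([64.4, 50.5]), 'yaw': -4.5, 'z': np.float64(46.7), 'n': 1312, 'mean': array([523.7, 367.2])} {'c': array([372.4, 382.9]), 'wh': array([116.5, 111. ]), 'yaw': -26.7, 'z': np.float64(1.3), 'n': 2085, 'mean': array([370.8, 384.4])}
```

Emit:
apply_moves(commands=[[0.002,-0.001,-0.001,0,0],[0.004,-0.001,-0.001,0,0],[0.0055,-0.001,-0.001,0,0],[0.007,-0.001,-0.001,0,0],[0.0075,-0.001,-0.001,0,0],[0.0075,-0.001,-0.001,0,0.25],[0.0075,-0.001,-0.001,0,0.6],[0.0075,-0.001,-0.001,0,1],[0.005,-0.001,-0.001,0,1],[-0.03,-0.001,-0.001,0,1],[-0.08,-0.001,-0.001,0,1],[-0.12,-0.001,-0.001,0,1]])

```text
time: 29.9
ee_pos: [0.4771, 0.3659, 0.1302]
tcp_rot: [24.6, 88.7, 20.5]
wrist_force: [1.4, 0.3, 0.3]
opening: 0.0856
```

Emit:
apply_moves(commands=[[0,-0.04,0,0,1],[0,-0.09,0,0,1],[0,-0.14,0,0,1],[0,-0.18,0,0,1],[0,-0.18,0,0,1],[0,-0.18,0,0,1]])

```text
time: 30.5
ee_pos: [0.4646, 0.1858, 0.1289]
tcp_rot: [25.0, 88.6, 20.9]
wrist_force: [0.2, 0.0, -0.4]
opening: 0.0852
```

```bash
cat >> h.py <<'E'
SPEC['plate']=((.36,.6,.3,.45),(.003,.011),(80,0,20),(130,110,255))
E
python3 - <<'E'
from h import *
go((.4697,.1267,.1,89.5),(.4697,.1267,-.004,89.5))
for n in ['scene','top']:
    c=shot(n,'s8'+n);W=cloud(c)
    for k,z in [('green',(.05,.09)),('yellow',(.02,.05)),('plate',None),('blue',(.02,.05))]: print(n,k,fit(c,k,W,zr=z))
E
```

```text
t 30.5 p [0.4646 0.1858 0.1289] jaw 85.84 q [21.8 -4.2 -6.7 86.1 -0.  26. ] F [ 0.2  0.  -0.4] open 0.0852 tilt [ 0.023  0.009 -1.   ]
(0.4697, 0.1267, 0.1, 89.5) -> [ 0.0285 -0.0588  0.0087] roll -0.064 deg 3.7
(0.4697, 0.1267, -0.004, 89.5) -> [ 0.1325 -0.0599  0.0064] roll -0.064 deg 3.7
scene green {'c': array([467.6, 252.6]), 'wh': array([139.6,  50.8]), 'yaw': -0.8, 'z': np.float64(68.7), 'n': 2082, 'mean': array([470. , 254.5])}
scene yellow {'c': array([479.7, 367.5]), 'wh': array([140.8,  51. ]), 'yaw': -4.1, 'z': np.float64(40.6), 'n': 2695, 'mean': array([482. , 369.1])}
scene plate {'c': array([528.5, 364.1]), 'wh': array([75.1, 66. ]), 'yaw': 85.6, 'z': np.float64(6.8), 'n': 738, 'mean': array([541.9, 377.9])}
scene blue {'c': array([476.6, 127.5]), 'wh': array([81.8, 50.6]), 'yaw': -0.1, 'z': np.float64(38.6), 'n': 725, 'mean': array([484.6, 129.8])}
top green None
top yellow {'c': array([466.9, 372.3]), 'wh': array([115.1,  57.3]), 'yaw': -3.3, 'z': np.float64(40.3), 'n': 852, 'mean': array([447.7, 372.4])}
top plate {'c': array([409. , 373.5]), 'wh': array([69.3, 44.7]), 'yaw': -72.9, 'z': np.float64(6.5), 'n': 191, 'mean': array([409.2, 362.8])}
top blue {'c': array([492.6, 112.4]), 'wh': array([47.4, 18.9]), 'yaw': 1.7, 'z': np.float64(38.1), 'n': 146, 'mean': array([498.4, 110.2])}
```

Emit:
apply_moves(commands=[[0.02,-0.03,0.004,-0.03,1],[0.03,-0.059,0.009,-0.06,1],[0.06,-0.059,0.008,-0.064,1],[0.1,-0.06,0.007,-0.064,1],[0.125,-0.06,0.006,-0.064,1],[0.134,-0.06,0.006,-0.064,1],[0.134,-0.06,0.006,-0.064,1],[0.134,-0.06,0.006,-0.064,1]])

```text
time: 31.4
ee_pos: [0.4701, 0.1286, -0.0046]
tcp_rot: [21.2, 88.6, 20.9]
wrist_force: [0.6, 0.3, 0.5]
opening: 0.0854
```

```bash
python3 - <<'E'
from h import *
go((.4698,.127,-.005,89.5))
E
```

```text
t 31.4 p [ 0.4701  0.1286 -0.0046] jaw 89.69 q [ 15.2  -4.1 -21.5  71.2   0.1  15.5] F [0.6 0.3 0.5] open 0.0854 tilt [ 0.023  0.009 -1.   ]
(0.4698, 0.127, -0.005, 89.5) -> [ 0.0004 -0.0016 -0.0003] roll 0.003 deg -0.2
```

Emit:
apply_moves(commands=[[0,-0.0015,0,0,0.6],[0,-0.0015,0,0,0.4],[0,-0.0015,0,0,0.3],[0,-0.0015,0,0,0.2],[0,-0.0015,0,0,0.1],[0,-0.0015,0,0,0],[0,-0.0015,0,0,0],[0,-0.0015,0,0,0],[-0.005,-0.0015,0,0,0],[-0.02,-0.0015,0,0,0],[-0.03,-0.0015,0,0,0],[-0.03,-0.0015,0,0,0]])

```text
time: 32.6
ee_pos: [0.4703, 0.1271, 0.0268]
tcp_rot: [20.9, 88.4, 20.6]
wrist_force: [0.0, 0.2, -1.7]
opening: 0.048
```

```bash
python3 - <<'E'
from h import *
go((.4797,.3674,.16,86),(.4797,.3674,.05,86),(.4797,.3674,.03,86))
c=shot('scene');W=cloud(c);print(fit(c,'blue',W,zr=(.02,.1)))
E
```

```text
t 32.6 p [0.4703 0.1271 0.0268] jaw 89.69 q [ 15.   -5.2 -18.9  74.7   0.2  15.3] F [ 0.   0.2 -1.7] open 0.048 tilt [ 0.026  0.01  -1.   ]
(0.4797, 0.3674, 0.16, 86) -> [-0.1306  0.2416  0.0115] roll 0.064 deg -3.7
(0.4797, 0.3674, 0.05, 86) -> [-0.0206  0.2406  0.0087] roll 0.064 deg -3.7
(0.4797, 0.3674, 0.03, 86) -> [-0.0006  0.2404  0.0081] roll 0.064 deg -3.7
{'c': array([496.4, 127.6]), 'wh': array([52.7, 41.9]), 'yaw': 87.5, 'z': np.float64(69.1), 'n': 484, 'mean': array([500.7, 130.7])}
```

Emit:
apply_moves(commands=[[-0.04,0,0,0,0],[-0.08,0.01,0,0,0],[-0.1,0.05,0.002,0.02,0],[-0.1,0.095,0.004,0.04,0],[-0.1,0.14,0.006,0.064,0],[-0.1,0.18,0.008,0.064,0],[-0.1,0.22,0.01,0.064,0],[-0.1,0.241,0.011,0.064,0],[-0.1,0.241,0.011,0.064,0],[-0.06,0.241,0.01,0.064,0],[-0.025,0.241,0.009,0.064,0],[-0.025,0.241,0.009,0.064,0]])

```text
time: 33.85
ee_pos: [0.4769, 0.3649, 0.0476]
tcp_rot: [15.6, 89.0, 11.6]
wrist_force: [-0.9, 0.2, -2.0]
opening: 0.0475
```

```bash
python3 - <<'E'
from h import *
go((.4797,.3674,.032,86))
c=shot('scene');W=cloud(c);print(fit(c,'blue',W,zr=(.06,.12)),fit(c,'yellow',W,zr=(.02,.05)))
E
```

```text
t 33.85 p [0.4769 0.3649 0.0476] jaw 85.99 q [37.7 10.5 -0.3 78.3 -0.4 41.7] F [-0.9  0.2 -2. ] open 0.0475 tilt [ 0.017  0.004 -1.   ]
(0.4797, 0.3674, 0.032, 86) -> [0.0157 0.0026 0.0024] roll -0.0 deg 0.0
{'c': array([503.4, 363.8]), 'wh': array([49.8, 40.9]), 'yaw': 86.4, 'z': np.float64(89.6), 'n': 790, 'mean': array([507.8, 365.7])} {'c': array([512.3, 365.2]), 'wh': array([75. , 50.6]), 'yaw': -4.1, 'z': np.float64(40.5), 'n': 884, 'mean': array([527.5, 370.2])}
```

Emit:
apply_moves(commands=[[0.0,0.0026,0.003,0,0],[0.005,0.0026,0.003,0,0],[0.009,0.0026,0.003,0,0],[0.011,0.0026,0.003,0,0],[0.012,0.0026,0.003,0,0],[0.012,0.0026,0.003,0,0]])

```text
time: 34.5
ee_pos: [0.4815, 0.3683, 0.0392]
tcp_rot: [20.4, 88.8, 16.4]
wrist_force: [-0.3, -0.4, -2.6]
opening: 0.0476
```

```bash
python3 - <<'E'
from h import *
go((.4803,.3674,.032,86))
c=shot('scene');W=cloud(c);print(fit(c,'blue',W,zr=(.06,.12)),fit(c,'yellow',W,zr=(.02,.05)))
E
```

```text
t 34.5 p [0.4815 0.3683 0.0392] jaw 85.99 q [37.6 11.2 -0.5 77.2 -0.4 41.7] F [-0.3 -0.4 -2.6] open 0.0476 tilt [ 0.021  0.006 -1.   ]
(0.4803, 0.3674, 0.032, 86) -> [ 0.0071 -0.001  -0.0013] roll -0.0 deg 0.0
{'c': array([508.1, 366.9]), 'wh': array([50.2, 40.2]), 'yaw': 86.7, 'z': np.float64(81.2), 'n': 781, 'mean': array([512.3, 369. ])} {'c': array([515.7, 365.4]), 'wh': array([68.4, 49.9]), 'yaw': -4.3, 'z': np.float64(40.4), 'n': 642, 'mean': array([534.2, 368. ])}
```

Emit:
apply_moves(commands=[[0.002,-0.001,-0.001,0,0],[0.004,-0.001,-0.001,0,0],[0.006,-0.001,-0.001,0,0],[0.0075,-0.001,-0.001,0,0],[0.0085,-0.001,-0.001,0,0],[0.0085,-0.001,-0.001,0,0.25],[0.0085,-0.001,-0.001,0,0.6],[0.0085,-0.001,-0.001,0,1],[0.006,-0.001,-0.001,0,1],[-0.03,-0.001,-0.001,0,1],[-0.08,-0.001,-0.001,0,1],[-0.12,-0.001,-0.001,0,1]])

```text
time: 35.75
ee_pos: [0.4779, 0.3666, 0.1616]
tcp_rot: [21.1, 88.7, 17.1]
wrist_force: [1.4, 0.4, 1.0]
opening: 0.0852
```

Emit:
apply_moves(commands=[[0,-0.04,0,0,1],[0,-0.09,0.002,0,1],[0,-0.14,0.004,0,1],[0,-0.19,0.006,0,1],[0,-0.24,0.008,0,1],[0,-0.29,0.012,0,1],[0,-0.34,0.016,0,1],[0,-0.36,0.018,0,1],[0,-0.36,0.018,0,1],[0,-0.36,0.018,0,1]], newtons=60)

```text
time: 36.75
ee_pos: [0.4707, 0.0061, 0.1593]
tcp_rot: [21.7, 88.7, 17.6]
wrist_force: [0.0, 0.9, -0.9]
opening: 0.0854
```

```bash
python3 - <<'E'
from h import *
go((.480,-.1045,.1,88),(.480,-.1045,.0,88))
c=shot('scene','s9');W=cloud(c)
for k,z in [('green',(.05,.09)),('yellow',(.02,.05)),('blue',(.06,.09))]: print(k,fit(c,k,W,zr=z))
print(disc(W,.055,(.4,.56,-.18,-.03)))
E
```

```text
t 36.75 p [0.4707 0.0061 0.1593] jaw 85.91 q [ 0.5 -7.8 -6.7 89.9  0.4  4.6] F [ 0.   0.9 -0.9] open 0.0854 tilt [ 0.021  0.007 -1.   ]
(0.48, -0.1045, 0.1, 88) -> [ 0.0587 -0.1101  0.0159] roll -0.036 deg 2.1
(0.48, -0.1045, 0.0, 88) -> [ 0.1587 -0.111   0.0138] roll -0.036 deg 2.1
green {'c': array([467.6, 252.2]), 'wh': array([139.2,  50.3]), 'yaw': -0.2, 'z': np.float64(68.7), 'n': 2080, 'mean': array([470.1, 254.5])}
yellow {'c': array([480.2, 367.7]), 'wh': array([139.8,  50.5]), 'yaw': -4.3, 'z': np.float64(40.5), 'n': 1054, 'mean': array([493.3, 372.3])}
blue {'c': array([480., 368.]), 'wh': array([95.4, 49.9]), 'yaw': -4.3, 'z': np.float64(74.7), 'n': 1680, 'mean': array([481.7, 369.7])}
(array([ 480. , -104.4,   29.1]), 472, [[451.6000061035156, -134.10000610351562], [509.0, -75.19999694824219]])
```

Emit:
apply_moves(commands=[[0.0,-0.04,0.006,0,1],[0.02,-0.08,0.012,0,1],[0.05,-0.11,0.016,0,1],[0.06,-0.111,0.016,0,1],[0.1,-0.111,0.015,0,1],[0.14,-0.111,0.014,0,1],[0.156,-0.111,0.014,0,1],[0.156,-0.111,0.014,0,1],[0.156,-0.111,0.014,0,1]])

```text
time: 37.7
ee_pos: [0.4808, -0.1029, 0.0035]
tcp_rot: [21.4, 88.7, 17.5]
wrist_force: [0.1, 0.3, 0.6]
opening: 0.0854
```

```bash
python3 - <<'E'
from h import *
go((.480,-.1044,.002,86))
E
```

```text
t 37.7 p [ 0.4808 -0.1029  0.0035] jaw 86.08 q [-12.5  -3.4 -19.9  72.4   0.7  -8.6] F [0.1 0.3 0.6] open 0.0854 tilt [ 0.022  0.007 -1.   ]
(0.48, -0.1044, 0.002, 86) -> [ 0.0015 -0.0016 -0.0008] roll 0.001 deg -0.1
```

Emit:
apply_moves(commands=[[0,-0.0015,-0.001,0,0.6],[0,-0.0015,-0.001,0,0.4],[0,-0.0015,-0.001,0,0.3],[0,-0.0015,-0.001,0,0.2],[0,-0.0015,-0.001,0,0.1],[0,-0.0015,-0.001,0,0.1],[0,-0.0015,-0.001,0,0.1],[0,-0.0015,-0.001,0,0.1],[-0.005,-0.0015,-0.001,0,0.1],[-0.02,-0.0015,-0.001,0,0.1],[-0.03,-0.0015,-0.001,0,0.1],[-0.03,-0.0015,-0.001,0,0.1]])

```text
time: 38.9
ee_pos: [0.4803, -0.1048, 0.0358]
tcp_rot: [17.9, 88.5, 13.9]
wrist_force: [-0.2, -0.2, -1.4]
opening: 0.0553
```

```bash
python3 - <<'E'
from h import *
go((.4802,.3678,.15,86),(.4802,.3678,.085,86))
W=cloud(shot('scene'));x,y,z=W[...,0],W[...,1],W[...,2]
m=(x>.488)&(x<.53)&(y>-.14)&(y<-.06)&(z>.06)&(z<.12);print(np.round(np.percentile(W[m],[1,50,99],axis=0),3).tolist())
print(disc(W,.087,(.485,.56,-.15,-.03)))
E
```

```text
t 38.9 p [ 0.4803 -0.1048  0.0358] jaw 86.08 q [-12.7  -4.5 -17.3  75.9   0.7  -8.8] F [-0.2 -0.2 -1.4] open 0.0553 tilt [ 0.025  0.006 -1.   ]
(0.4802, 0.3678, 0.15, 86) -> [-0.1112  0.4724 -0.0297] roll 0.001 deg -0.1
(0.4802, 0.3678, 0.085, 86) -> [-0.0463  0.4719 -0.0313] roll 0.001 deg -0.1
[[0.488, -0.129, 0.061], [0.497, -0.093, 0.085], [0.508, -0.064, 0.101]]
(array([469.6, -98.8,  38.6]), 185, [[485.8999938964844, -131.1999969482422], [508.20001220703125, -63.20000076293945]])
```

Emit:
apply_moves(commands=[[-0.04,0.01,-0.001,0,0.1],[-0.08,0.04,-0.003,0,0.1],[-0.1,0.085,-0.006,0,0.1],[-0.1,0.13,-0.009,0,0.1],[-0.1,0.175,-0.012,0,0.1],[-0.1,0.22,-0.014,0,0.1],[-0.1,0.265,-0.017,0,0.1],[-0.1,0.31,-0.02,0,0.1],[-0.1,0.355,-0.023,0,0.1],[-0.1,0.4,-0.026,0,0.1],[-0.1,0.44,-0.028,0,0.1],[-0.1,0.46,-0.029,0,0.1]])

```text
time: 40.15
ee_pos: [0.4792, 0.3585, 0.1366]
tcp_rot: [19.3, 88.6, 15.5]
wrist_force: [-0.0, -0.4, -0.8]
opening: 0.0553
```

```bash
python3 - <<'E'
from h import *
go((.4805,.368,.13,86),(.4805,.368,.085,86),(.4805,.368,.074,86))
E
```

```text
t 40.15 p [0.4792 0.3585 0.1366] jaw 86.21 q [37.1  9.4  8.3 87.6 -0.5 40.9] F [-0.  -0.4 -0.8] open 0.0553 tilt [ 0.023  0.006 -1.   ]
(0.4805, 0.368, 0.13, 86) -> [0.0067 0.0095 0.0005] roll 0.004 deg -0.2
(0.4805, 0.368, 0.085, 86) -> [ 0.0516  0.0091 -0.0005] roll 0.004 deg -0.2
(0.4805, 0.368, 0.074, 86) -> [ 0.0626  0.0091 -0.0008] roll 0.004 deg -0.2
```

Emit:
apply_moves(commands=[[0.0,0.009,0,0,0.1],[0.02,0.009,0,0,0.1],[0.04,0.009,0,0,0.1],[0.05,0.009,0,0,0.1],[0.056,0.009,0,0,0.1],[0.056,0.009,0,0,0.1],[0.056,0.009,0,0,0.1]])

```text
time: 40.85
ee_pos: [0.4815, 0.3678, 0.0815]
tcp_rot: [20.0, 88.6, 16.2]
wrist_force: [0.7, 1.2, -1.1]
opening: 0.0551
```

```bash
python3 - <<'E'
from h import *
go((.4805,.368,.073,86))
W=cloud(shot('scene'));x,y,z=W[...,0],W[...,1],W[...,2]
m=(x>.488)&(x<.53)&(y>.33)&(y<.40)&(z>.085)&(z<.15);print(np.round(np.percentile(W[m],[1,50,75,99],axis=0),3).tolist())
print(disc(W,np.median(z[m&(z>.12)]),(.485,.56,.33,.41)))
E
```

```text
t 40.85 p [0.4815 0.3678 0.0815] jaw 86.19 q [37.6 10.4  3.3 81.6 -0.5 41.5] F [ 0.7  1.2 -1.1] open 0.0551 tilt [ 0.023  0.007 -1.   ]
(0.4805, 0.368, 0.073, 86) -> [ 0.0084  0.0001 -0.0012] roll 0.003 deg -0.2
[[0.489, 0.347, 0.086], [0.499, 0.376, 0.131], [0.505, 0.386, 0.132], [0.51, 0.398, 0.136]]
(array([472.1, 372.4,  37.4]), 482, [[485.8999938964844, 343.6000061035156], [509.79998779296875, 406.79998779296875]])
```

Emit:
apply_moves(commands=[[0.002,0,-0.001,0,0.1],[0.004,0,-0.001,0,0.1],[0.006,0,-0.001,0,0.1],[0.0075,0,-0.001,0,0.1],[0.0085,0,-0.001,0,0.1],[0.0085,0,-0.001,0,0.1],[0.0085,0,-0.001,0,0.4],[0.0085,0,-0.001,0,0.7],[0.0085,0,-0.001,0,1],[0.007,0,-0.001,0,1],[-0.02,0,-0.001,0,1],[-0.06,0,-0.001,0,1]])

```text
time: 42.1
ee_pos: [0.478, 0.3667, 0.1399]
tcp_rot: [15.5, 88.8, 11.7]
wrist_force: [-0.4, 0.2, 0.6]
opening: 0.0853
```

Emit:
apply_moves(commands=[[-0.05,0,0,0,1],[-0.08,-0.04,0,0,1],[-0.08,-0.09,0,0,1],[-0.08,-0.14,0,0,1],[-0.08,-0.19,0,0,1],[-0.08,-0.24,0,0,1],[-0.08,-0.24,0,0,1],[-0.08,-0.24,0,0,1]])

```text
time: 42.9
ee_pos: [0.4607, 0.126, 0.219]
tcp_rot: [16.4, 88.8, 12.4]
wrist_force: [0.3, 0.7, -0.0]
opening: 0.0858
```

```bash
python3 - <<'E'
from h import *
go((.480,.1,.2,86))
c=shot('scene','f');W=cloud(c)
for k,z in [('green',(.05,.09)),('yellow',(.02,.05)),('blue',(.06,.09)),('jar',None),('plate',None)]: print(k,fit(c,k,W,zr=z))
print(disc(W,.1245,(.4,.56,.3,.45)))
E
```

```text
t 42.9 p [0.4607 0.126  0.219 ] jaw 86.04 q [15.3 -5.7  1.9 96.4 -0.1 19.3] F [ 0.3  0.7 -0. ] open 0.0858 tilt [ 0.021  0.005 -1.   ]
(0.48, 0.1, 0.2, 86) -> [ 0.0193 -0.0247  0.0207] roll 0.001 deg -0.0
green {'c': array([467.8, 251.9]), 'wh': array([138.8,  51.4]), 'yaw': 0.1, 'z': np.float64(68.6), 'n': 2078, 'mean': array([470. , 254.5])}
yellow {'c': array([479.9, 367.7]), 'wh': array([140.2,  50.7]), 'yaw': -4.3, 'z': np.float64(40.4), 'n': 1047, 'mean': array([493.2, 372.3])}
blue {'c': array([512.2, 366.1]), 'wh': array([50.1, 30.4]), 'yaw': 88.1, 'z': np.float64(74.7), 'n': 556, 'mean': array([515.8, 367.7])}
jar {'c': array([ 445.3, -272.1]), 'wh': array([66.8, 60.5]), 'yaw': 71.5, 'z': np.float64(88.2), 'n': 527, 'mean': array([ 446. , -268.5])}
plate {'c': array([528.5, 364.2]), 'wh': array([75.2, 65.5]), 'yaw': 85.9, 'z': np.float64(6.8), 'n': 728, 'mean': array([541.7, 378. ])}
(array([479.9, 368.6,  28.8]), 1259, [[450.70001220703125, 339.70001220703125], [508.70001220703125, 397.5]])
```

View pics/f.png

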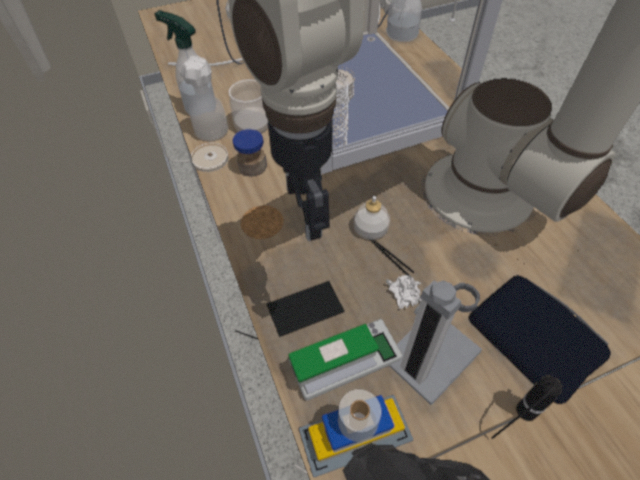

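The picture shows the stack on the plate at (360,425), the green box on the pan at (345,350), and the jar untouched at (248,150). The gripper is clear.

```bash
python3 -c "
from workcell import bot
print(bot.job_done())"
```

```text
the job is handed in; nothing more can be done
None
```

I did the job in the order asked and handed it in at about 43 s of the 125 s allowed. The roll went to the cork mat and the blue box to the rubber mat. Then the green box went onto the pan and the yellow box onto the base plate. Last came blue on yellow, then the roll upright on blue.

**Last checks, in mm (scene camera):**

| Thing | Measured at | Should be at | Yaw |
|---|---|---|---|
| Green box | (467.8, 251.9) | pan centre about (467, 251) | about 0°, matching the pan |
| Yellow box | (479.9, 367.7) | plate centre about (480, 367.4) | −4.3° against about −4° for the plate |
| Blue box (before the roll was set on it) | (480, 368) | on the yellow box | −4.3° |
| Roll | (479.9, 368.6), top at about 124.5 high | blue box centre | upright |

The jar is unmoved to within about 1 mm.

**What went wrong or disagreed:**
- **Failed grips:** The first grip on the roll and the first on the blue box slid off because the pads sat too high. The roll shifted about 10 mm on the stack but stayed standing. Both second grips held.
- **Grip tilt:** The tool drifted to about 1.5° of tilt over the job; everything settled flat.
- **Blue box after the roll:** With the roll in place the blue box was partly hidden, so its final position was only partly checked. Its visible end agreed with the earlier measurement.
- **Top camera:** The arm hid much of its view in the later checks, so the final numbers come from the scene camera alone.

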